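Load the sloped draining board with covers and nested cups

TASK

Set the washed ware on the sloped draining board to drain: lay every green dish cover flat on the board, rib up, side by side above the upper red cleat, each square to it with a short edge resting against it and wholly on the board. Stand the blue cup on the board with its foot resting against the lower red cleat and nest all the white cups into it as one straight stack, then let go of everything; leave the flask and the blue-capped bottle where they stand.

Things in the scene. Friction and masses are not known exactly. Their poses are not given: they have to be found in the camera images.
- board: Fixed stand of the draining board (steel legs). Origin on the worktop below the middle of the deck.
- deck: Fixed sloped grey slab of the draining board, 260 mm along the slope (x) x 320 mm across (y) x 10 mm. Origin: middle of its upper face, 56 mm above the worktop. x points up the slope (away from the robot), z is the outward normal; slope 16 degrees, falling towards the robot. Two red cleats, bars 12 mm wide and 10 mm high, run across its whole width.
- upper_cleat (a point): Middle of the upper red cleat's uphill face, at the deck surface: 30 mm up the slope from the deck's origin; 100 mm of bare deck lies above it. Axes as the deck's.
- lower_cleat (a point): Middle of the lower red cleat's uphill face, at the deck surface: 115 mm down the slope from the deck's origin. 133 mm of bare deck lie between it and the upper cleat. Axes as the deck's.
- cover_0_mid (a point): Dish cover (3 or 4 are present): green plate 74 (x) x 58 (y) x 8 mm with a yellow grip rib upright on its middle, 44 mm long (x), 14 mm thick (y), its top 38 mm above the plate's underside. This point: on the centre line 19 mm above the underside. x along rib and long side, z up. 50 to 100 g. Starts flat on the worktop.
- cover_1_mid (a point): Dish cover (3 or 4 are present): green plate 74 (x) x 58 (y) x 8 mm with a yellow grip rib upright on its middle, 44 mm long (x), 14 mm thick (y), its top 38 mm above the plate's underside. This point: on the centre line 19 mm above the underside. x along rib and long side, z up. 50 to 100 g. Starts flat on the worktop.
- cover_2_mid (a point): Dish cover (3 or 4 are present): green plate 74 (x) x 58 (y) x 8 mm with a yellow grip rib upright on its middle, 44 mm long (x), 14 mm thick (y), its top 38 mm above the plate's underside. This point: on the centre line 19 mm above the underside. x along rib and long side, z up. 50 to 100 g. Starts flat on the worktop.
- cover_3_mid (a point): Dish cover (3 or 4 are present): green plate 74 (x) x 58 (y) x 8 mm with a yellow grip rib upright on its middle, 44 mm long (x), 14 mm thick (y), its top 38 mm above the plate's underside. This point: on the centre line 19 mm above the underside. x along rib and long side, z up. 50 to 100 g. Starts flat on the worktop.
- base_cup_mid (a point): The blue round cup, 45 mm high, foot 42 mm wide, tapering out to 60 mm at 33 mm height, upright rim band 62 mm wide over the top 10 mm; walls 2 mm, inner floor 19 mm up. Cups nest 19 mm apart, about 2 mm play. This point: on the axis 22.5 mm above the underside, z to the mouth. 35 to 70 g. Starts upright on the worktop. Touching a cleat, its axis is 24 mm from the cleat's face.
- cup_0_mid (a point): White round cup (2 or 3 are present), 45 mm high, foot 42 mm wide, tapering out to 60 mm at 33 mm height, upright rim band 62 mm wide over the top 10 mm; walls 2 mm, inner floor 19 mm up. Cups nest 19 mm apart, about 2 mm play. This point: on the axis 22.5 mm above the underside, z to the mouth. 35 to 70 g. Starts upright on the worktop.
- cup_1_mid (a point): White round cup (2 or 3 are present), 45 mm high, foot 42 mm wide, tapering out to 60 mm at 33 mm height, upright rim band 62 mm wide over the top 10 mm; walls 2 mm, inner floor 19 mm up. Cups nest 19 mm apart, about 2 mm play. This point: on the axis 22.5 mm above the underside, z to the mouth. 35 to 70 g. Starts upright on the worktop.
- cup_2_mid (a point): White round cup (2 or 3 are present), 45 mm high, foot 42 mm wide, tapering out to 60 mm at 33 mm height, upright rim band 62 mm wide over the top 10 mm; walls 2 mm, inner floor 19 mm up. Cups nest 19 mm apart, about 2 mm play. This point: on the axis 22.5 mm above the underside, z to the mouth. 35 to 70 g. Starts upright on the worktop.
- flask: Bystander: conical glass flask, 64 mm wide, 105 mm high, origin at its foot; leave alone.
- bottle: Bystander: bottle with a blue cap, 57 mm wide, 111 mm high, origin at its foot; leave alone.
Not all that is in view belongs to the job. What is shaped like the part that bears cup_0_mid but orange or pink is not meant.

How it is judged (in metres and radians):
At the end, for the whole second after the job is handed in: Covers flat on the deck (4 mm, 0.07 rad), rib up, square to 0.15 rad, edge within 8 mm of the upper cleat, centre within 131 mm of the middle line; blue cup upright on the deck, axis under 32 mm from the lower cleat's face; white cups nested on its axis (5 mm, 0.1 rad); all at rest (x of cover_0_mid in the frame of deck between 0.062 and 0.075 m and y of cover_0_mid in the frame of deck between -0.131 and 0.131 m and z of cover_0_mid in the frame of deck between 0.015 and 0.023 m and angle between the x axis of each of cover_0_mid, cover_1_mid, cover_2_mid, cover_3_mid and the x axis of deck, either way round below 0.15 rad and angle between the z axis of each of cover_0_mid, cover_1_mid, cover_2_mid, cover_3_mid, base_cup_mid and the z axis of deck, either way round below 0.07 rad and angle between each of cover_0_mid, cover_1_mid, cover_2_mid, cover_3_mid, base_cup_mid, cup_0_mid, cup_1_mid, cup_2_mid's own z axis and vertical below 0.6 rad and linear speed of each of cover_0, cover_1, cover_2, cover_3, cup_0, cup_1, cup_2 below 0.02 m/s and x of cover_1_mid in the frame of deck between 0.062 and 0.075 m and y of cover_1_mid in the frame of deck between -0.131 and 0.131 m and z of cover_1_mid in the frame of deck between 0.015 and 0.023 m and x of cover_2_mid in the frame of deck between 0.062 and 0.075 m and y of cover_2_mid in the frame of deck between -0.131 and 0.131 m and z of cover_2_mid in the frame of deck between 0.015 and 0.023 m and x of cover_3_mid in the frame of deck between 0.062 and 0.075 m and y of cover_3_mid in the frame of deck between -0.131 and 0.131 m and z of cover_3_mid in the frame of deck between 0.015 and 0.023 m and x of base_cup_mid in the frame of deck between -0.1 and -0.083 m and y of base_cup_mid in the frame of deck between -0.135 and 0.135 m and z of base_cup_mid in the frame of deck between 0.0185 and 0.0265 m and x of cup_0_mid in the frame of base_cup_mid between -0.005 and 0.005 m and y of cup_0_mid in the frame of base_cup_mid between -0.005 and 0.005 m and z of cup_0_mid in the frame of base_cup_mid between 0.016 and 0.064 m and angle between the z axis of each of cup_0_mid, cup_1_mid, cup_2_mid and the z axis of base_cup_mid, either way round below 0.1 rad and x of cup_1_mid in the frame of base_cup_mid between -0.005 and 0.005 m and y of cup_1_mid in the frame of base_cup_mid between -0.005 and 0.005 m and z of cup_1_mid in the frame of base_cup_mid between 0.016 and 0.064 m and x of cup_2_mid in the frame of base_cup_mid between -0.005 and 0.005 m and y of cup_2_mid in the frame of base_cup_mid between -0.005 and 0.005 m and z of cup_2_mid in the frame of base_cup_mid between 0.016 and 0.064 m); the robot touches nothing.
It fails at once if the flask is shifted by more than 3 cm or tipped (distance of flask from where it was at the start of the episode above 0.03 m or angle between flask's own z axis and vertical above 0.4 rad).
It fails at once if the bottle is shifted by more than 3 cm or tipped (distance of bottle from where it was at the start of the episode above 0.03 m or angle between bottle's own z axis and vertical above 0.4 rad).
Of cover_0, cover_1, cover_2, cover_3 only 3 to 4 are there at a start; the rules pass over those that are not, and their reading is None.
Of cup_0, cup_1, cup_2 only 2 to 3 are there at a start; the rules pass over those that are not, and their reading is None.
At some moment in a run one of cover_0, cover_1, cover_2, cover_3 may be knocked a few centimetres aside while the robot is not near it.
It also fails if it takes over 210 s, if anything falls off the work surface, if the arm or the gripper's body presses on something with over 40 N, if the wrist force passes 120 N, or if a joint passes its speed limit or range.

ROBOT

A 6-joint arm with a two-finger parallel gripper is mounted at the origin on a cart in front of the work surface, level with it; the furniture and walls round the work are solid. World frame = base frame: x ahead of the robot, y to its left, z up, the work surface at z = 0. Lengths are in m, angles in degrees, forces in N, time in s.
With the tool pointing down it reaches from about 0.375 to 0.9 m from the base axis. Payload 3.1 kg.
Tool frame: the origin (TCP) lies on the centre line of the jaws, within the pads' length; the fingertips stand 8 mm ahead of it and the grasp point (between the pads) lies 11 mm behind it (bot.tip_extent is the distance from the TCP to the fingertips, in m); z points along the fingers, y is the line along which they close (so a half turn about z gives the same grasp; the last joint's range is limited). The gripper opens to 87 mm and grips with 3 to 60 N. Pads are 19 mm wide; open, the fingers measure 117 mm over their backs; the gripper's body (75 mm by 190 mm) begins 51 mm behind the grasp point.
Start: joints at [-79.612, 30.224, 82.088, -0, 67.689, -10.227], TCP at [0.22, -0.585, 0.231] pointing down, gripper open.
Joint ranges: [-176.69, 176.69], [-43.24, 126.21], [12.49, 139.97], [-82, 262], [0, 151.66], [-163.58, 163.58]. Speed limits (degrees/s): [159.86, 159.86, 180, 180, 180, 180].

INTERFACE

Orientations are given as a 3x3 rotation matrix whose columns are the frame's x, y, z axes.
In Python, from rig import bot, vision, workorder gives the robot as it stands.
- The arm moves only by the shell command python3 -m handwheel 'ROWS'. ROWS is JSON, a list of rows, each an object with "delta_rot": the turn, a rotation vector about the tool's x, y, z in rad, a list of three; "xyz": the shift along the tool's x, y, z in mm, a list of three; "hand": the closure, from -1 (fully open) to 1 (shut). A call has exactly 5 rows; each row is the pose to reach, as a shift and turn from the pose commanded when the call began, along the tool's axes at that moment; what a row does not reach only later rows make up. A row lasts 1/8 s, in which the tool goes at most 62.5 mm and 10.7 degrees, less where a joint would pass 70% of its speed; a pose out of reach is approached as far as the arm can. A call with a gripper value outside its range is refused whole. The fingers move at their own pace and stop on an object; the grip force is fixed at half the most. Time passes only in rows, so rows that repeat a pose let the fingers close, or fill a call up. It gives the time, the measured TCP pose, the force, the opening and the grip force at its end, in the units of the state.
- bot.read_state(): the state, without advancing time (a new reading comes with each control period).
- vision.capture(name): name is "scene" or "top" or "wrist"; returns the picture (480x640x3 uint8, red, green, blue); there is no depth.
- vision.camera_model(name): a dict with "camera_matrix" (3x3 intrinsics, pixels), "camera_from_world" (4x4, takes a point from world to camera coordinates). Camera axes: x right, y up, looking along -z (the intrinsics and any distortion apply to the point x, -y, -z); pixel columns grow to the right and rows downward; lengths in m; the calibration is good to about 2 mm. A picture is of the moment at which its call begins: read the wrist's pose just before it. camera_model takes no time and is no camera call; for the wrist camera it gives the pose at the moment of the call.
- workorder.hand_in(): hands the job in; it is judged then, once.
The state is a dict: "time_s": time; "joint_positions": joint angles; "qvel": joint speeds; "tau": joint torques, N m; "position": TCP position; "tcp_rot": TCP orientation; "force": force on the tool from outside, world axes, zero at the start; "moment": the same for the moment, N m; "opening": opening from 0.0 (shut) to 1.0 (fully open); "grasp_force": force on a finger pad.
Only numpy, scipy, OpenCV 4.12 (cv2) and the standard library are available. Lean on these libraries where they do the work, as an engineer would, in place of code of your own. Each camera call takes 0.05 s, during which the arm holds its last target. There are 200 camera calls.

## Working session

There is one attempt and no reset: what is moved stays moved. The work goes in short steps, Python scripts to look and compute and a shell command to move; the robot and the scene stay as the last step left them, time stands still between calls to the robot, and variables do not carry over. Pictures are saved under pics/ and viewed, at most 14 in all, crops included, and the job is handed in when it is done.

```bash
ls; mkdir -p pics
python3 - <<'E'
from rig import bot,vision
import cv2,numpy as np
for n in("scene","top"):
    cv2.imwrite(f"pics/{n}0.png",vision.capture(n)[:,:,::-1])
    m=vision.camera_model(n);print(n,m)
s=bot.read_state();print(s["time_s"],s["tcp_rot"],s["position"],s["opening"],bot.tip_extent)
E
```

```text
pics
scene {'camera_matrix': array([[595.15221663,   0.        , 320.20204861],
       [  0.        , 595.15221663, 242.17680624],
       [  0.        ,   0.        ,   1.        ]]), 'camera_from_world': array([[ 0.69162381, -0.72225032,  0.00331521, -0.36181849],
       [ 0.36200981,  0.35062361,  0.86371985, -0.26054456],
       [-0.62498432, -0.59616907,  0.50396134, -1.35861809],
       [ 0.        ,  0.        ,  0.        ,  1.        ]])}
top {'camera_matrix': array([[529.11938682,   0.        , 312.85882461],
       [  0.        , 529.11938682, 232.13012002],
       [  0.        ,   0.        ,   1.        ]]), 'camera_from_world': array([[-0.02382926, -0.99967397, -0.00917185,  0.00624795],
       [ 0.9930216 , -0.02472864,  0.11531088, -0.52919315],
       [-0.11550009, -0.00636008,  0.99328711, -1.422298  ],
       [ 0.        ,  0.        ,  0.        ,  1.        ]])}
0.1 [[ 9.35967164e-01  3.52087113e-01 -3.64873023e-04]
 [ 3.52087155e-01 -9.35965322e-01  1.88477892e-03]
 [ 3.22097873e-04 -1.89255829e-03 -9.99998157e-01]] [ 0.21994304 -0.5843521   0.22967952] 0.998966767704366 0.008
```

View pics/scene0.png

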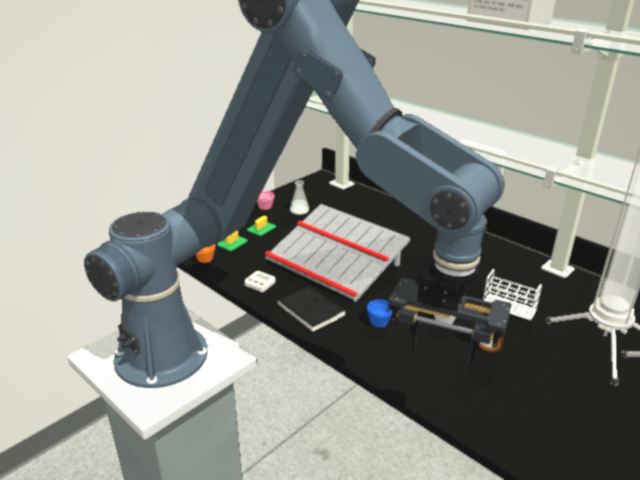

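View pics/top0.png

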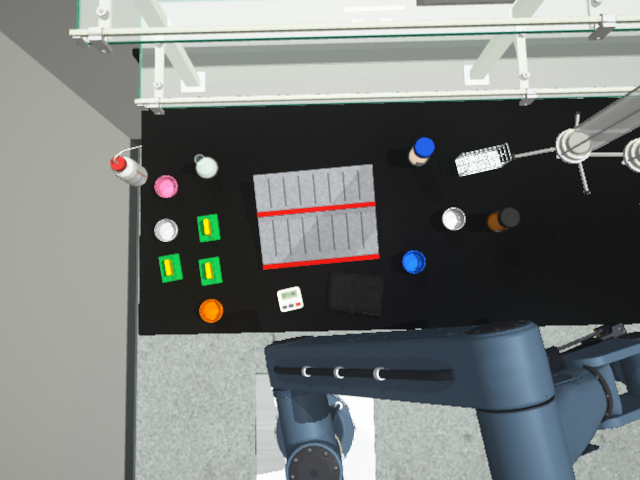

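The scene view shows the blue cup at (379,312). The top view shows:
- **Covers:** three green ones at (207,228), (171,267) and (209,271).
- **Cups:** blue at (414,262), white at (166,230) and (454,218). Decoys are pink (166,187) and orange (211,311).
- **Bystanders:** flask (206,166) and bottle (421,150).

Next I measure these by colour masks and raycasting.

```bash
cat > h.py <<'E'
import numpy as np,cv2
from rig import bot,vision
def ray(m,uv):
    K=m["camera_matrix"];T=m["camera_from_world"]
    d=np.linalg.inv(K)@[uv[0],uv[1],1.]
    d=np.array([d[0],-d[1],-d[2]])
    R=T[:3,:3];return -R.T@T[:3,3],R.T@d
def plane(m,uv,z):
    o,d=ray(m,uv);return o+d*(z-o[2])/d[2]
def project(m,p):
    T=m["camera_from_world"];c=T[:3,:3]@p+T[:3,3];q=m["camera_matrix"]@[c[0],-c[1],-c[2]];return q[:2]/q[2]
RNG=dict(green=((45,100,60),(80,255,255)),yellow=((20,120,120),(35,255,255)),blue=((105,130,80),(125,255,255)),white=((0,0,170),(180,50,255)),red=((0,150,100),(8,255,255)))
def blobs(img,c,amin=30):
    hsv=cv2.cvtColor(img,cv2.COLOR_RGB2HSV);m=cv2.inRange(hsv,*[np.array(x,np.uint8) for x in RNG[c]])
    cs,_=cv2.findContours(m,cv2.RETR_EXTERNAL,cv2.CHAIN_APPROX_NONE)
    return [k for k in cs if cv2.contourArea(k)>amin]
E
python3 - <<'E'
from h import *
np.set_printoptions(precision=4,suppress=True)
im=vision.capture("top");m=vision.camera_model("top")
for c,z in(("green",.008),("yellow",.038),("blue",.045),("white",.045),("red",.05)):
    for k in blobs(im,c,40 if c=="yellow" else 60):
        r=cv2.minAreaRect(k);a=cv2.contourArea(k)
        if r[0][1]<110: continue
        out=plane(m,r[0],z)[:2]
        b=cv2.boxPoints(r);e=[b[1]-b[0],b[2]-b[1]];e=max(e,key=np.linalg.norm)
        p=[plane(m,q,z) for q in b];L=[np.linalg.norm(p[i]-p[i+1]) for i in(0,1)]
        i=int(np.argmax(L));dd=p[i+1]-p[i];ang=np.degrees(np.arctan2(dd[1],dd[0]))%180
        print(c,np.round(r[0],1),a,out,"size",np.array(L),"long-axis deg",round(ang,1))
        if c=="red": print(b)
s=cv2.resize(im[120:340,120:640],None,fx=1.5,fy=1.5,interpolation=cv2.INTER_CUBIC)
cv2.imwrite("pics/crop1.png",s[:,:,::-1])
E
```

```text
green [209.9 270.6] 551.5 [0.4315 0.2811] size [0.0604 0.0766] long-axis deg 7.9
green [170.3 267.5] 550.5 [0.4428 0.3912] size [0.0607 0.0765] long-axis deg 9.7
green [208.3 227.6] 534.5 [0.5519 0.2857] size [0.0601 0.0772] long-axis deg 6.9
yellow [208.3 270.4] 84.0 [0.4307 0.2794] size [0.0177 0.0427] long-axis deg 8.0
yellow [168.2 267. ] 95.5 [0.4428 0.3888] size [0.0196 0.0449] long-axis deg 9.8
yellow [206.6 226.6] 82.0 [0.551  0.2841] size [0.0177 0.0433] long-axis deg 7.0
blue [413.5 261.5] 425.5 [ 0.4411 -0.2761] size [0.0621 0.062 ] long-axis deg 88.6
blue [424.  146.5] 309.0 [ 0.7582 -0.3197] size [0.0553 0.0539] long-axis deg 88.5
white [606. 450.] 2274.5 [-0.0575 -0.7499] size [0.1442 0.1706] long-axis deg 88.8
white [412.5 437. ] 10249.0 [-0.0145 -0.2527] size [0.4107 0.2101] long-axis deg 88.7
white [211. 406.] 19785.0 [0.0751 0.2713] size [0.4004 0.371 ] long-axis deg 88.7
white [332.  331.5] 230.5 [ 0.2604 -0.0513] size [0.3084 0.0174] long-axis deg 93.3
white [570.4 333. ] 731.5 [ 0.2417 -0.682 ] size [0.157  0.0539] long-axis deg 96.7
white [632.3 327.5] 79.0 [ 0.
[... 742 characters left out ...]
148.0 [ 0.7205 -0.8893] size [0.0384 0.0932] long-axis deg 174.6
white [583.8 151.4] 648.0 [ 0.7328 -0.7582] size [0.1465 0.1586] long-axis deg 41.5
white [ 87.3 237.1] 13109.5 [0.5293 0.6085] size [0.6331 0.2843] long-axis deg 174.6
red [320.6 261.5] 451.0 [ 0.4468 -0.0258] size [0.3167 0.0131] long-axis deg 94.0
[[261.8695 264.6229]
 [378.9555 253.5305]
 [379.4161 258.3922]
 [262.3301 269.4845]]
red [316.  208.8] 398.0 [ 0.5906 -0.0168] size [0.3236 0.0123] long-axis deg 94.1
[[256.6405 212.2247]
 [374.9012 200.9618]
 [375.3236 205.3978]
 [257.063  216.6607]]
red [118.  163.5] 127.0 [0.731  0.5264] size [0.0388 0.0367] long-axis deg 88.5
[[111. 157.]
 [125. 157.]
 [125. 170.]
 [111. 170.]]
```

View pics/crop1.png

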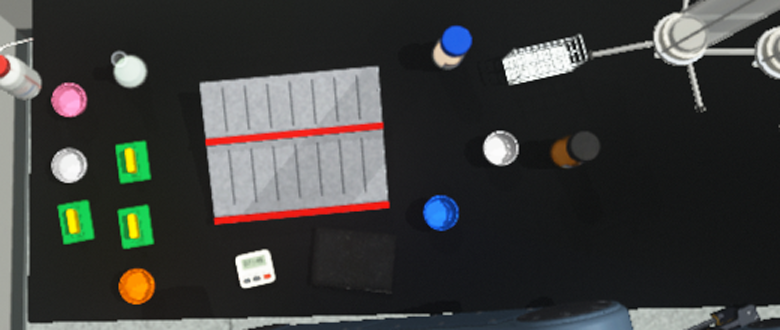

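The crop shows white cups at crop (69,165) and (500,148), which are (166,230) and (454,218) in the top image. They are the only white cup shapes. The pink (69,99) and orange (137,286) ones are decoys. There are three covers and one blue cup at crop (441,212). Next I set up the deck frame, the left wall position and the plan helper.

```bash
cat >> h.py <<'E'
from scipy.spatial.transform import Rotation as Ro
m_=vision.camera_model("top")
def deckframe():
    im=vision.capture("top");t=np.radians(16);P=[]
    for z,row in((.0322,261),(.0722,209)):
        k=[k for k in blobs(im,"red",300) if abs(cv2.minAreaRect(k)[0][1]-row)<20][0]
        b=cv2.boxPoints(cv2.minAreaRect(k));b=b[np.argsort(b[:,0])]
        P.append([plane(m_,b[:2].mean(0),z),plane(m_,b[2:].mean(0),z)])
    P=np.array(P)
    return P
def mkdeck(yaw,lo,up):
    t=np.radians(16);R=Ro.from_euler("z",yaw).as_matrix()@np.array([[np.cos(t),0,-np.sin(t)],[0,1,0],[np.sin(t),0,np.cos(t)]])
    o=((lo-R@[-.121,0,.010])+(up-R@[.024,0,.010]))/2
    o[2]=.056;return o,R
def down(a): # a deg: tool x heading
    c,s=np.cos(np.radians(a)),np.sin(np.radians(a));return np.array([[c,s,0],[s,-c,0],[0,0,-1.]])
FL=np.diag([1.,-1,-1])
def go(p,R):
    s=bot.read_state();C=np.array(s["tcp_rot"]);d=C.T@(np.array(p)-s["position"])*1000
    rv=Ro.from_matrix(C.T@R).as_rotvec();print("xyz",np.round(d,1).tolist(),"rot",np.round(rv,4).tolist(),"|d|",round(np.linalg.norm(d)),"deg",round(np.degrees(np.linalg.norm(rv)),1))
def st():
    s=bot.read_state();print("t",round(s["time_s"],2),"p",np.round(s["position"],4),"F",np.round(s["force"],1),"open",round(s["opening"]*87,1),"g",round(s["grasp_force"],1),"j",np.round(s["joint_positions"],0))
E
python3 - <<'E'
from h import *
np.set_printoptions(precision=4,suppress=True)
P=deckframe();print(P)
v=P[:,0]-P[:,1];yaw=np.arctan2(v.sum(0)[1],v.sum(0)[0])-np.pi/2
lo,up=P.mean(1);print("yaw",np.degrees(yaw),"dist lo-up",np.linalg.norm(up-lo),"want .145")
v2=(up-lo);print("yaw from centres",np.degrees(np.arctan2(v2[1],v2[0])))
o,R=mkdeck(yaw,lo,up);print("origin",o);print("lo->",R.T@(lo-o),"up->",R.T@(up-o))
sc=vision.camera_model("scene")
for h in(.7,.8,.9,1.):print(h,plane(sc,(100,425),-h),plane(m_,(131,400),-h))
print("edge",plane(m_,(141,200),0),plane(m_,(141,110),0), "back", plane(m_,(320,105),0))
go([.553,.285,.16],down(7))
E
```

```text
[[[ 0.4367  0.1339  0.0322]
  [ 0.4592 -0.1858  0.0322]]

 [[ 0.5758  0.142   0.0722]
  [ 0.5983 -0.1759  0.0722]]]
yaw 4.035502021904433 dist lo-up 0.14502986220095337 want .145
yaw from centres 3.7137056843810257
origin [ 0.5668 -0.018   0.056 ]
lo-> [-0.121   0.0004  0.0099] up-> [ 0.024  -0.0004  0.01  ]
0.7 [ 0.0346  0.6    -0.7   ] [-0.0438  0.7417 -0.7   ]
0.8 [ 0.0681  0.6981 -0.8   ] [-0.0624  0.7765 -0.8   ]
0.9 [ 0.1015  0.7962 -0.9   ] [-0.0811  0.8114 -0.9   ]
1.0 [ 0.135   0.8942 -1.    ] [-0.0997  0.8462 -1.    ]
edge [0.6365 0.4781 0.    ] [0.9004 0.4817 0.    ] back [ 0.9013 -0.0358  0.    ]
xyz [617.8, -696.5, 71.0] rot [-0.0013, -0.0001, 0.2376] |d| 934 deg 13.6
```

Deck fit checks out: cleat spacing is 145.03 mm against the 145 given, and the wall is far from the work. I'll start with the blue cup on the right, since it's nearest.

```bash
python3 - <<'E'
from h import *
open("h.py","a").write('''
DO,DR=mkdeck(np.radians(3.95),np.array([.44795,-.02595,.0322]),np.array([.58705,-.01695,.0722]))
A0=np.diag([1.,-1,-1]);A90=np.array([[0,1.,0],[1,0,0],[0,0,-1]])
def deck(x,y,z,A): go(DO+DR@np.array([x,y,z])/1000,DR@A)
''')
E
python3 - <<'E'
from h import *
print(DO);go([.441,-.276,.14],down(93))
E
```

```text
[ 0.56676027 -0.01804858  0.056     ]
xyz [315.4, -210.8, 90.3] rot [-0.001, -0.001, -1.2634] |d| 390 deg 72.4
```

```bash
python3 -m handwheel '[{"xyz":[50,-34,14],"delta_rot":[0,0,-0.18],"hand":-1},{"xyz":[100,-68,28],"delta_rot":[0,0,-0.36],"hand":-1},{"xyz":[150,-100,42],"delta_rot":[0,0,-0.54],"hand":-1},{"xyz":[200,-134,56],"delta_rot":[0,0,-0.72],"hand":-1},{"xyz":[245,-164,70],"delta_rot":[0,0,-0.9],"hand":-1}]'
python3 - <<'E'
from h import *
st();go([.441,-.276,.14],down(93))
E
```

```text
time_s: 0.82
position: [0.3926, -0.3434, 0.1602]
tcp_rot: [[0.3, 0.954, 0.0], [0.954, -0.3, 0.0], [0.0, 0.0, -1.0]]
force: [1.3, 0.3, 0.3]
opening: 1.001
grasp_force: 0.0
t 0.82 p [ 0.3926 -0.3434  0.1602] F [1.3 0.3 0.3] open 87.1 g 0.0 j [-53.  28. 101.   0.  51. -36.]
xyz [78.8, 26.0, 20.2] rot [0.0002, -0.0001, -0.3574] |d| 85 deg 20.5
```

```bash
python3 -m handwheel '[{"xyz":[40,13,10],"delta_rot":[0,0,-0.18],"hand":-1},{"xyz":[79,26,20],"delta_rot":[0,0,-0.357],"hand":-1},{"xyz":[79,26,20],"delta_rot":[0,0,-0.357],"hand":-1},{"xyz":[79,26,20],"delta_rot":[0,0,-0.357],"hand":-1},{"xyz":[79,26,20],"delta_rot":[0,0,-0.357],"hand":-1}]'
python3 - <<'E'
from h import *
st()
m=vision.camera_model("wrist");im=vision.capture("wrist");cv2.imwrite("pics/w1.png",im[:,:,::-1])
for k in blobs(im,"blue",300):
    c,r=cv2.minEnclosingCircle(k);print(c,r,plane(m,c,.045),cv2.contourArea(k))
print(project(m,np.array([.441,-.276,.045])))
E
```

```text
time_s: 1.45
position: [0.4403, -0.2792, 0.1409]
tcp_rot: [[-0.044, 0.999, 0.001], [0.999, 0.044, -0.001], [-0.001, 0.001, -1.0]]
force: [-0.3, -0.7, 0.4]
opening: 1.001
grasp_force: 0.0
t 1.45 p [ 0.4403 -0.2792  0.1409] F [-0.3 -0.7  0.4] open 87.1 g 0.0 j [-45.  30. 102.  -0.  48. -47.]
(329.5, 233.5) 52.711578369140625 [ 0.44300042 -0.27054002  0.045     ] 7350.0
[326.218412   241.04126507]
```

View pics/w1.png

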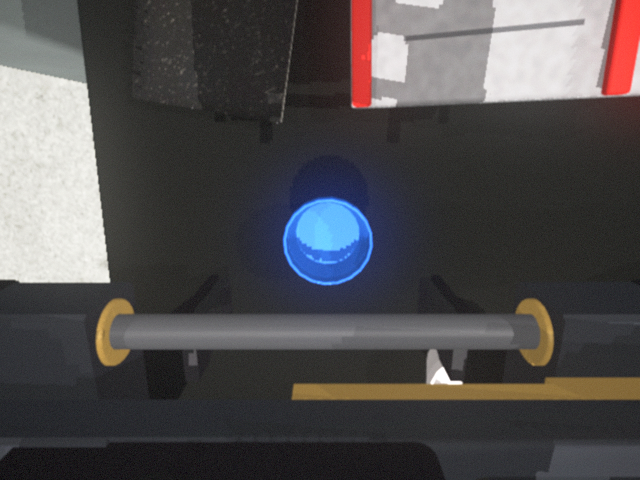

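The wrist view shows the blue rim centred at (328,241), which matches the projected estimate (326,241). Descend and grip.

```bash
python3 -c "
from h import *
go([.4415,-.276,.036],down(93))"
python3 -m handwheel '[{"xyz":[3,1,30],"delta_rot":[0,0,0],"hand":-1},{"xyz":[3,1,60],"delta_rot":[0,0,0],"hand":-1},{"xyz":[3,1,85],"delta_rot":[0,0,0],"hand":-1},{"xyz":[3,1,105],"delta_rot":[0,0,0],"hand":-1},{"xyz":[3,1,105],"delta_rot":[0,0,0],"hand":-1}]'
python3 -m handwheel '[{"xyz":[0,0,0],"delta_rot":[0,0,0],"hand":0},{"xyz":[0,0,0],"delta_rot":[0,0,0],"hand":1},{"xyz":[0,0,0],"delta_rot":[0,0,0],"hand":1},{"xyz":[0,0,0],"delta_rot":[0,0,0],"hand":1},{"xyz":[0,0,0],"delta_rot":[0,0,0],"hand":1}]'
python3 -c "
from h import *
st();go([.4415,-.276,.036],down(93));deck(-88,-70,120,A90)"
```

```text
xyz [3.2, 1.3, 104.9] rot [0.0006, 0.0008, -0.0086] |d| 105 deg 0.5
time_s: 2.12
position: [0.4404, -0.2752, 0.0345]
tcp_rot: [[-0.044, 0.999, -0.002], [0.999, 0.044, 0.002], [0.002, -0.002, -1.0]]
force: [0.9, 0.1, 0.8]
opening: 0.999
grasp_force: 0.0
time_s: 2.75
position: [0.4418, -0.2752, 0.0363]
tcp_rot: [[-0.046, 0.999, 0.001], [0.999, 0.046, -0.001], [-0.001, 0.001, -1.0]]
force: [-0.3, 0.4, 6.3]
opening: 0.703
grasp_force: 30.0
t 2.75 p [ 0.4418 -0.2752  0.0363] F [-0.3  0.4  6.3] open 61.2 g 30.0 j [-44.  40. 105.  -0.  34. -47.]
xyz [-0.7, -0.3, 0.3] rot [0.0009, 0.0011, -0.0062] |d| 1 deg 0.4
xyz [178.4, 20.8, -111.0] rot [-0.2783, 0.0043, -0.0225] |d| 211 deg 16.0
```

```bash
python3 -m handwheel '[{"xyz":[0,0,-50],"delta_rot":[0,0,0],"hand":1},{"xyz":[45,5,-100],"delta_rot":[-0.1,0,0],"hand":1},{"xyz":[95,10,-111],"delta_rot":[-0.2,0,-0.01],"hand":1},{"xyz":[140,15,-111],"delta_rot":[-0.278,0,-0.022],"hand":1},{"xyz":[178,21,-111],"delta_rot":[-0.278,0.004,-0.022],"hand":1}]'
python3 -m handwheel '[{"xyz":[0,0,0],"delta_rot":[0,0,0],"hand":1},{"xyz":[0,0,0],"delta_rot":[0,0,0],"hand":1},{"xyz":[0,0,0],"delta_rot":[0,0,0],"hand":1},{"xyz":[0,0,0],"delta_rot":[0,0,0],"hand":1},{"xyz":[0,0,0],"delta_rot":[0,0,0],"hand":1}]'
python3 - <<'E'
from h import *
st();deck(-90,-70,38,A90)
im=vision.capture("scene");cv2.imwrite("pics/s1.png",cv2.resize(im[150:400,180:560],None,fx=2,fy=2)[:,:,::-1])
E
```

```text
time_s: 3.38
position: [0.4519, -0.0938, 0.1464]
tcp_rot: [[-0.067, 0.96, 0.272], [0.998, 0.064, 0.021], [0.003, 0.273, -0.962]]
force: [0.0, 0.4, -0.2]
opening: 0.703
grasp_force: 30.0
time_s: 4.0
position: [0.4543, -0.0967, 0.1465]
tcp_rot: [[-0.067, 0.959, 0.274], [0.998, 0.064, 0.019], [0.001, 0.274, -0.962]]
force: [-0.3, 0.8, -1.1]
opening: 0.71
grasp_force: 30.0
t 4.0 p [ 0.4543 -0.0967  0.1465] F [-0.3  0.8 -1.1] open 61.8 g 30.0 j [-32.  23. 121.  22.  25. -55.]
xyz [0.7, -1.8, 81.4] rot [-0.0013, -0.0004, -0.0019] |d| 81 deg 0.1
```

View pics/s1.png

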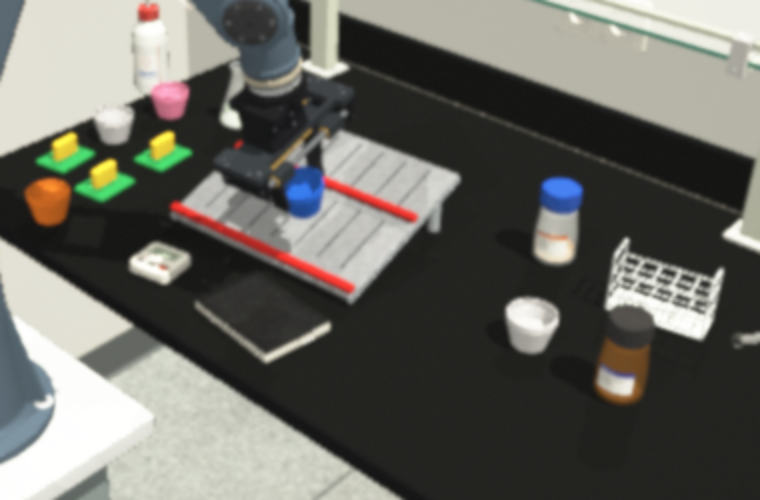

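The picture shows the blue cup held at (305,190), tilted with the deck. Lower it onto the deck.

```bash
python3 -m handwheel '[{"xyz":[0.5,-2,25],"delta_rot":[0,0,0],"hand":1},{"xyz":[0.5,-2,50],"delta_rot":[0,0,0],"hand":1},{"xyz":[0.5,-2,70],"delta_rot":[0,0,0],"hand":1},{"xyz":[0.5,-2,79],"delta_rot":[0,0,0],"hand":1},{"xyz":[0.5,-2,79],"delta_rot":[0,0,0],"hand":1}]'
python3 -m handwheel '[{"xyz":[0,0,1],"delta_rot":[0,0,0],"hand":1},{"xyz":[0,0,2],"delta_rot":[0,0,0],"hand":1},{"xyz":[0,0,2.5],"delta_rot":[0,0,0],"hand":1},{"xyz":[0,0,2.5],"delta_rot":[0,0,0],"hand":1},{"xyz":[0,0,2.5],"delta_rot":[0,0,0],"hand":1}]'
python3 -c "
from h import *
st();deck(-90,-70,36,A90)"
```

```text
time_s: 4.68
position: [0.4738, -0.0942, 0.0693]
tcp_rot: [[-0.068, 0.96, 0.273], [0.998, 0.065, 0.02], [0.002, 0.273, -0.962]]
force: [-0.1, 0.5, -0.5]
opening: 0.706
grasp_force: 30.0
time_s: 5.3
position: [0.4746, -0.0942, 0.0677]
tcp_rot: [[-0.068, 0.959, 0.274], [0.998, 0.065, 0.019], [0.001, 0.275, -0.962]]
force: [0.3, -0.1, -0.2]
opening: 0.709
grasp_force: 30.0
t 5.3 p [ 0.4746 -0.0942  0.0677] F [ 0.3 -0.1 -0.2] open 61.7 g 30.0 j [-30.  35. 121.  40.  14. -72.]
xyz [-0.4, 0.2, 2.1] rot [-0.001, -0.0006, -0.0009] |d| 2 deg 0.1
```

```bash
python3 -m handwheel '[{"xyz":[0,0,1],"delta_rot":[0,0,0],"hand":1},{"xyz":[0,0,2],"delta_rot":[0,0,0],"hand":1},{"xyz":[0,0,2],"delta_rot":[0,0,0],"hand":1},{"xyz":[0,0,2],"delta_rot":[0,0,0],"hand":1},{"xyz":[0,0,2],"delta_rot":[0,0,0],"hand":1}]'
python3 -m handwheel '[{"xyz":[0,0,0.7],"delta_rot":[0,0,0],"hand":1},{"xyz":[0,0,1.5],"delta_rot":[0,0,0],"hand":1},{"xyz":[0,0,1.5],"delta_rot":[0,0,0],"hand":1},{"xyz":[0,0,1.5],"delta_rot":[0,0,0],"hand":1},{"xyz":[0,0,1.5],"delta_rot":[0,0,0],"hand":1}]'
python3 -c "
from h import *
st();deck(-90,-70,36,A90)"
```

```text
time_s: 5.92
position: [0.4751, -0.0941, 0.0658]
tcp_rot: [[-0.068, 0.959, 0.274], [0.998, 0.065, 0.02], [0.001, 0.275, -0.962]]
force: [-2.2, 0.7, 4.0]
opening: 0.712
grasp_force: 30.0
time_s: 6.55
position: [0.4751, -0.0941, 0.0656]
tcp_rot: [[-0.068, 0.959, 0.275], [0.998, 0.065, 0.019], [-0.0, 0.276, -0.961]]
force: [-7.8, 0.1, 19.7]
opening: 0.705
grasp_force: 30.0
t 6.55 p [ 0.4751 -0.0941  0.0656] F [-7.8  0.1 19.7] open 61.4 g 30.0 j [-30.  35. 121.  41.  14. -73.]
xyz [-0.5, 0.3, -0.1] rot [0.0002, 0.0004, -0.0009] |d| 1 deg 0.1
```

```bash
python3 -m handwheel '[{"xyz":[0,-0.5,-1.3],"delta_rot":[0,0,0],"hand":1},{"xyz":[0,-0.5,-1.3],"delta_rot":[0,0,0],"hand":0.2},{"xyz":[0,-0.5,-1.3],"delta_rot":[0,0,0],"hand":-0.3},{"xyz":[0,-0.5,-1.3],"delta_rot":[0,0,0],"hand":-1},{"xyz":[0,-0.5,-1.3],"delta_rot":[0,0,0],"hand":-1}]'
python3 -m handwheel '[{"xyz":[0,0,-20],"delta_rot":[0,0,0],"hand":-1},{"xyz":[0,0,-50],"delta_rot":[0,0,0],"hand":-1},{"xyz":[0,0,-100],"delta_rot":[0,0,0],"hand":-1},{"xyz":[0,0,-100],"delta_rot":[0,0,0],"hand":-1},{"xyz":[0,0,-100],"delta_rot":[0,0,0],"hand":-1}]'
python3 - <<'E'
from h import *
st()
m=vision.camera_model("wrist");im=vision.capture("wrist");cv2.imwrite("pics/w2.png",im[:,:,::-1])
rimz=lambda x,y:(DO+DR@np.array([x,y,45])/1000)
print("expect rim px",project(m,rimz(-91,-70)))
# white cup left/right from top
im=vision.capture("top");mt=m_;hsv=cv2.cvtColor(im,cv2.COLOR_RGB2HSV)
k=(hsv[195:245,425:480,2]>90).astype(np.uint8);n,l,s_,c=cv2.connectedComponentsWithStats(k);i=1+np.argmax(s_[1:,4]);b=s_[i]
print("right white bbox",b[:4]+[425,195,0,0]);u=(425+b[0]+b[2]/2-.5,195+b[1]+b[3]/2-.5);p=plane(mt,u,.045);print(u,p)
go([p[0],p[1],.14],down(93))
E
```

```text
time_s: 7.18
position: [0.4748, -0.0942, 0.0651]
tcp_rot: [[-0.068, 0.959, 0.273], [0.998, 0.065, 0.02], [0.001, 0.274, -0.962]]
force: [-0.9, -0.0, -0.5]
opening: 0.853
grasp_force: 0.0
time_s: 7.8
position: [0.4474, -0.0961, 0.1613]
tcp_rot: [[-0.068, 0.959, 0.274], [0.998, 0.065, 0.02], [0.001, 0.275, -0.962]]
force: [0.0, 0.1, 0.2]
opening: 1.001
grasp_force: 0.0
t 7.8 p [ 0.4474 -0.0961  0.1613] F [0.  0.1 0.2] open 87.1 g 0.0 j [-33.  21. 121.  21.  27. -54.]
expect rim px [324.65509521 248.47003955]
right white bbox [442 207  24  24]
(np.float64(453.5), np.float64(218.5)) [ 0.55530839 -0.39008251  0.045     ]
xyz [-301.1, 79.3, 42.9] rot [0.2761, -0.0046, 0.0155] |d| 314 deg 15.8
```

View pics/w2.png

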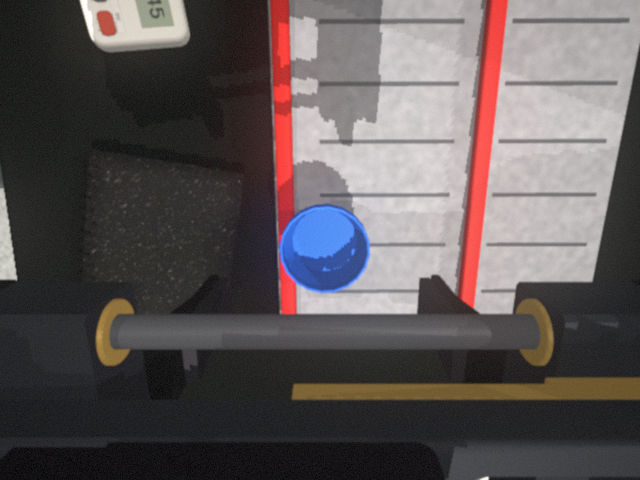

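The wrist view shows the blue cup standing against the lower cleat, rim at (325,248) against (324.7,248.5) expected. Next is the right white cup.

```bash
python3 -m handwheel '[{"xyz":[-60,16,8],"delta_rot":[0.09,0,0],"hand":-1},{"xyz":[-120,32,16],"delta_rot":[0.18,0,0],"hand":-1},{"xyz":[-180,48,26],"delta_rot":[0.276,-0.004,0.015],"hand":-1},{"xyz":[-240,64,35],"delta_rot":[0.276,-0.004,0.015],"hand":-1},{"xyz":[-299,79,43],"delta_rot":[0.276,-0.004,0.015],"hand":-1}]'
python3 -m handwheel '[{"xyz":[0,0,0],"delta_rot":[0,0,0],"hand":-1},{"xyz":[0,0,0],"delta_rot":[0,0,0],"hand":-1},{"xyz":[0,0,0],"delta_rot":[0,0,0],"hand":-1},{"xyz":[0,0,0],"delta_rot":[0,0,0],"hand":-1},{"xyz":[0,0,0],"delta_rot":[0,0,0],"hand":-1}]'
python3 - <<'E'
from h import *
st()
m=vision.camera_model("wrist");im=vision.capture("wrist");cv2.imwrite("pics/w3.png",im[:,:,::-1])
print("exp px",project(m,np.array([.5553,-.3901,.045])))
for k in blobs(im,"white",300):
    c,r=cv2.minEnclosingCircle(k);print(c,r,plane(m,c,.045)) if 20<r<80 else 0
go([.5553,-.39,.036],down(93))
E
```

```text
time_s: 8.52
position: [0.5559, -0.3894, 0.1385]
tcp_rot: [[-0.054, 0.999, -0.0], [0.999, 0.054, 0.002], [0.002, -0.0, -1.0]]
force: [1.6, -0.0, 0.1]
opening: 0.997
grasp_force: 0.0
time_s: 9.15
position: [0.5554, -0.3876, 0.142]
tcp_rot: [[-0.054, 0.999, 0.002], [0.999, 0.054, -0.001], [-0.001, 0.002, -1.0]]
force: [1.2, -0.5, 1.0]
opening: 0.996
grasp_force: 0.0
t 9.15 p [ 0.5554 -0.3876  0.142 ] F [ 1.2 -0.5  1. ] open 86.7 g 0.0 j [-44.  40.  78.   0.  62. -47.]
exp px [324.46039613 248.45614159]
(511.0, 293.7833251953125) 39.4840202331543 [ 0.69134818 -0.41699458  0.045     ]
(326.14404296875, 248.311279296875) 45.386993408203125 [ 0.55646336 -0.38993224  0.045     ]
(599.5999755859375, 142.0) 57.58795928955078 [ 0.72874063 -0.30888347  0.045     ]
xyz [-2.0, -0.5, 106.1] rot [0.0023, 0.0012, 0.0013] |d| 106 deg 0.2
```

View pics/w3.png

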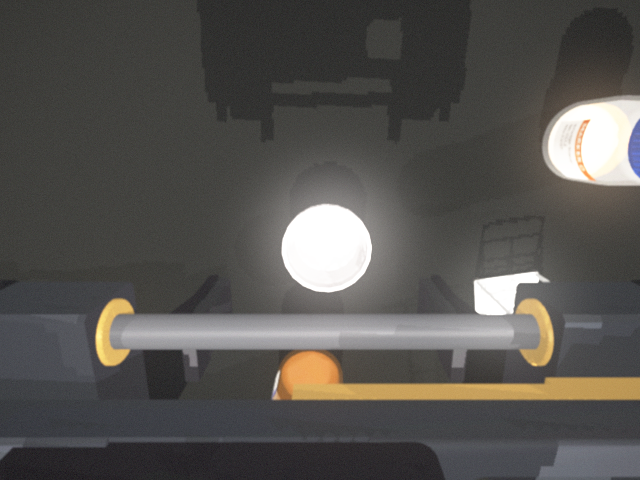

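The wrist view shows the white cup rim at (326,248), as predicted. The amber bottle is at (310,375), clear of the 37 mm body half-width. Descend and grip.

```bash
python3 -m handwheel '[{"xyz":[-2,0,30],"delta_rot":[0,0,0],"hand":-1},{"xyz":[-2,0,60],"delta_rot":[0,0,0],"hand":-1},{"xyz":[-2,0,85],"delta_rot":[0,0,0],"hand":-1},{"xyz":[-2,0,105],"delta_rot":[0,0,0],"hand":-1},{"xyz":[-2,0,105],"delta_rot":[0,0,0],"hand":-1}]'
python3 -m handwheel '[{"xyz":[0,0,0],"delta_rot":[0,0,0],"hand":0},{"xyz":[0,0,0],"delta_rot":[0,0,0],"hand":1},{"xyz":[0,0,0],"delta_rot":[0,0,0],"hand":1},{"xyz":[0,0,0],"delta_rot":[0,0,0],"hand":1},{"xyz":[0,0,0],"delta_rot":[0,0,0],"hand":1}]'
python3 -c "
from h import *
st()"
python3 -m handwheel '[{"xyz":[0,0,-40],"delta_rot":[0,0,0],"hand":1},{"xyz":[0,0,-80],"delta_rot":[0,0,0],"hand":1},{"xyz":[0,0,-125],"delta_rot":[0,0,0],"hand":1},{"xyz":[0,0,-125],"delta_rot":[0,0,0],"hand":1},{"xyz":[0,0,-125],"delta_rot":[0,0,0],"hand":1}]'
python3 -c "
from h import *
st();deck(-91,-70,120,A90)"
```

```text
time_s: 9.82
position: [0.5547, -0.3895, 0.035]
tcp_rot: [[-0.053, 0.999, -0.0], [0.999, 0.053, 0.002], [0.002, -0.0, -1.0]]
force: [0.5, 1.0, -0.6]
opening: 1.001
grasp_force: 0.0
time_s: 10.45
position: [0.5561, -0.3909, 0.0375]
tcp_rot: [[-0.053, 0.999, 0.003], [0.999, 0.053, -0.002], [-0.002, 0.003, -1.0]]
force: [-0.1, 1.0, 3.4]
opening: 0.695
grasp_force: 30.0
t 10.45 p [ 0.5561 -0.3909  0.0375] F [-0.1  1.   3.4] open 60.5 g 30.0 j [-45.  48.  81.   0.  51. -48.]
time_s: 11.08
position: [0.5546, -0.3897, 0.1607]
tcp_rot: [[-0.053, 0.999, 0.001], [0.999, 0.053, 0.001], [0.001, 0.001, -1.0]]
force: [-0.1, -0.6, -0.7]
opening: 0.693
grasp_force: 30.0
t 11.07 p [ 0.5546 -0.3897  0.1607] F [-0.1 -0.6 -0.7] open 60.2 g 30.0 j [-45.  39.  77.   0.  64. -48.]
xyz [298.6, -87.7, 14.5] rot [-0.2786, 0.0017, -0.016] |d| 312 deg 16.0
```

```bash
python3 -m handwheel '[{"xyz":[60,-17,0],"delta_rot":[-0.05,0,0],"hand":1},{"xyz":[120,-34,3],"delta_rot":[-0.14,0,0],"hand":1},{"xyz":[180,-52,7],"delta_rot":[-0.23,0,0],"hand":1},{"xyz":[240,-70,11],"delta_rot":[-0.278,0.002,-0.016],"hand":1},{"xyz":[298,-88,14],"delta_rot":[-0.278,0.002,-0.016],"hand":1}]'
python3 -m handwheel '[{"xyz":[0,0,0],"delta_rot":[0,0,0],"hand":1},{"xyz":[0,0,0],"delta_rot":[0,0,0],"hand":1},{"xyz":[0,0,0],"delta_rot":[0,0,0],"hand":1},{"xyz":[0,0,0],"delta_rot":[0,0,0],"hand":1},{"xyz":[0,0,0],"delta_rot":[0,0,0],"hand":1}]'
python3 -c "
from h import *
st();deck(-91,-70,60,A90)"
```

```text
time_s: 11.7
position: [0.4483, -0.0949, 0.1454]
tcp_rot: [[-0.067, 0.96, 0.271], [0.998, 0.064, 0.02], [0.002, 0.272, -0.962]]
force: [0.4, 0.5, -1.0]
opening: 0.696
grasp_force: 30.0
time_s: 12.32
position: [0.452, -0.0982, 0.1471]
tcp_rot: [[-0.068, 0.959, 0.276], [0.998, 0.066, 0.018], [-0.001, 0.276, -0.961]]
force: [-0.8, 0.1, -1.4]
opening: 0.69
grasp_force: 30.0
t 12.32 p [ 0.452  -0.0982  0.1471] F [-0.8  0.1 -1.4] open 60.1 g 30.0 j [-32.  23. 121.  23.  25. -56.]
xyz [2.1, -0.8, 60.6] rot [0.0009, 0.0015, -0.0004] |d| 61 deg 0.1
```

```bash
python3 -m handwheel '[{"xyz":[1.5,-0.5,20],"delta_rot":[0,0,0],"hand":1},{"xyz":[1.5,-0.5,35],"delta_rot":[0,0,0],"hand":1},{"xyz":[1.5,-0.5,48],"delta_rot":[0,0,0],"hand":1},{"xyz":[1.5,-0.5,58],"delta_rot":[0,0,0],"hand":1},{"xyz":[1.5,-0.5,58],"delta_rot":[0,0,0],"hand":1}]'
python3 -m handwheel '[{"xyz":[0,0,1],"delta_rot":[0,0,0],"hand":1},{"xyz":[0,0,2],"delta_rot":[0,0,0],"hand":1},{"xyz":[0,0,3],"delta_rot":[0,0,0],"hand":1},{"xyz":[0,0,4],"delta_rot":[0,0,0],"hand":1},{"xyz":[0,0,4],"delta_rot":[0,0,0],"hand":1}]'
python3 -c "
from h import *
st();deck(-91,-70,56,A90)"
```

```text
time_s: 12.95
position: [0.4672, -0.0952, 0.0907]
tcp_rot: [[-0.068, 0.959, 0.275], [0.998, 0.066, 0.018], [-0.001, 0.276, -0.961]]
force: [-0.3, 0.0, -0.0]
opening: 0.696
grasp_force: 30.0
time_s: 13.58
position: [0.4682, -0.0949, 0.0874]
tcp_rot: [[-0.069, 0.959, 0.276], [0.998, 0.067, 0.018], [-0.001, 0.276, -0.961]]
force: [-1.0, 0.4, 0.0]
opening: 0.692
grasp_force: 30.0
t 13.57 p [ 0.4682 -0.0949  0.0874] F [-1.   0.4  0. ] open 60.2 g 30.0 j [-31.  32. 122.  34.  16. -67.]
xyz [-0.2, -0.1, 2.8] rot [0.0007, 0.0011, 0.0003] |d| 3 deg 0.1
```

```bash
python3 -m handwheel '[{"xyz":[0,0,0.7],"delta_rot":[0,0,0],"hand":1},{"xyz":[0,0,1.3],"delta_rot":[0,0,0],"hand":1},{"xyz":[0,0,2],"delta_rot":[0,0,0],"hand":1},{"xyz":[0,0,2.5],"delta_rot":[0,0,0],"hand":1},{"xyz":[0,0,2.5],"delta_rot":[0,0,0],"hand":1}]'
python3 -m handwheel '[{"xyz":[0,0,0.5],"delta_rot":[0,0,0],"hand":1},{"xyz":[0,0,1],"delta_rot":[0,0,0],"hand":1},{"xyz":[0,0,1],"delta_rot":[0,0,0],"hand":1},{"xyz":[0,0,1],"delta_rot":[0,0,0],"hand":1},{"xyz":[0,0,1],"delta_rot":[0,0,0],"hand":1}]'
python3 -c "
from h import *
st();deck(-91,-70,56,A90)"
```

```text
time_s: 14.2
position: [0.4687, -0.0948, 0.0852]
tcp_rot: [[-0.069, 0.959, 0.276], [0.998, 0.067, 0.018], [-0.001, 0.276, -0.961]]
force: [-3.0, -0.7, 3.5]
opening: 0.696
grasp_force: 30.0
time_s: 14.82
position: [0.4687, -0.0948, 0.0849]
tcp_rot: [[-0.069, 0.959, 0.276], [0.998, 0.067, 0.017], [-0.002, 0.277, -0.961]]
force: [-7.3, -2.6, 13.6]
opening: 0.696
grasp_force: 30.0
t 14.82 p [ 0.4687 -0.0948  0.0849] F [-7.3 -2.6 13.6] open 60.6 g 30.0 j [-31.  32. 122.  35.  16. -68.]
xyz [-0.2, 0.2, 0.3] rot [0.0014, 0.002, 0.0008] |d| 0 deg 0.1
```

Contact is at the nested height of 56 mm. Release, retreat, and check with the wrist camera.

```bash
python3 -m handwheel '[{"xyz":[0,0,-1],"delta_rot":[0,0,0],"hand":1},{"xyz":[0,0,-1],"delta_rot":[0,0,0],"hand":0.2},{"xyz":[0,0,-1],"delta_rot":[0,0,0],"hand":-0.3},{"xyz":[0,0,-1],"delta_rot":[0,0,0],"hand":-1},{"xyz":[0,0,-1],"delta_rot":[0,0,0],"hand":-1}]'
python3 -m handwheel '[{"xyz":[0,0,-20],"delta_rot":[0,0,0],"hand":-1},{"xyz":[0,0,-50],"delta_rot":[0,0,0],"hand":-1},{"xyz":[0,0,-90],"delta_rot":[0,0,0],"hand":-1},{"xyz":[0,0,-90],"delta_rot":[0,0,0],"hand":-1},{"xyz":[0,0,-90],"delta_rot":[0,0,0],"hand":-1}]'
cat >> h.py <<'E'
def covers(show=True):
    im=vision.capture("top");out=[]
    for k in blobs(im,"yellow",25):
        r=cv2.minAreaRect(k)
        if r[0][1]<130 or r[0][1]>320: continue
        b=cv2.boxPoints(r);p=[plane(m_,q,.038) for q in b];L=[np.linalg.norm(p[i]-p[i+1]) for i in(0,1)]
        i=int(np.argmax(L));d=p[i+1]-p[i];a=np.degrees(np.arctan2(d[1],d[0]));a=(a+90)%180-90
        c=plane(m_,r[0],.038)[:2];out.append((c,a));print("rib",np.round(r[0],1),"xy",np.round(c,4),"a",round(a,1),"L",np.round(L,3),"deck",np.round(DR.T@(np.r_[c,.038]-DO)*1000))
    for k in blobs(im,"green",60):
        r=cv2.minAreaRect(k)
        if 130<r[0][1]<320:print("  plate",np.round(plane(m_,r[0],.008)[:2],4),round(cv2.contourArea(k)))
    return out
E
python3 - <<'E'
from h import *
st()
m=vision.camera_model("wrist");im=vision.capture("wrist")
print("exp rims",project(m,DO+DR@np.array([-91,-70,64])/1000),project(m,DO+DR@np.array([-91,-70,45])/1000))
cv2.imwrite("pics/w4.png",im[120:360,160:480,::-1])
c=covers();a=min(c,key=lambda q:-q[0][0]);print(a);go([a[0][0],a[0][1],.15],down(a[1]))
E
```

```text
time_s: 15.45
position: [0.4694, -0.095, 0.0849]
tcp_rot: [[-0.069, 0.959, 0.276], [0.998, 0.066, 0.018], [-0.001, 0.277, -0.961]]
force: [-0.4, 0.8, -0.3]
opening: 0.839
grasp_force: 0.0
time_s: 16.08
position: [0.4443, -0.0964, 0.1712]
tcp_rot: [[-0.069, 0.959, 0.276], [0.998, 0.066, 0.018], [-0.001, 0.277, -0.961]]
force: [0.7, 0.0, 0.2]
opening: 0.996
grasp_force: 0.0
t 16.07 p [ 0.4443 -0.0964  0.1712] F [0.7 0.  0.2] open 86.7 g 0.0 j [-33.  19. 121.  20.  29. -53.]
exp rims [324.74608574 251.81279178] [324.69104972 243.69755845]
rib [208.3 270.4] xy [0.4307 0.2794] a 8.0 L [0.018 0.043] deck [-116.  306.   14.]
rib [168.2 267. ] xy [0.4428 0.3888] a 9.8 L [0.02  0.045] deck [-97. 414.   9.]
rib [206.6 226.6] xy [0.551  0.2841] a 7.0 L [0.018 0.043] deck [ -0. 303. -19.]
  plate [0.4315 0.2809] 550
  plate [0.4428 0.3914] 548
  plate [0.5519 0.2857] 534
(array([0.55096369, 0.28413854]), np.float64(6.981093153708088))
xyz [372.0, 122.2, 56.3] rot [0.2227, -0.2113, 1.5074] |d| 396 deg 88.1
```

View pics/w4.png

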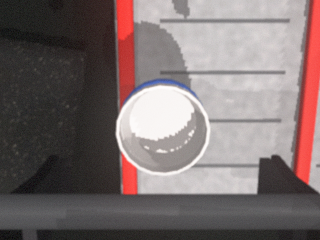

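The white cup sits nested in the blue one, rim at full-image (323,249), within play of the expected position. Now to the covers, far one first.

```bash
python3 -m handwheel '[{"xyz":[30,10,-10],"delta_rot":[0.02,-0.02,0.15],"hand":-1},{"xyz":[75,25,-10],"delta_rot":[0.05,-0.05,0.32],"hand":-1},{"xyz":[120,40,-5],"delta_rot":[0.07,-0.07,0.48],"hand":-1},{"xyz":[170,55,5],"delta_rot":[0.09,-0.09,0.64],"hand":-1},{"xyz":[220,72,20],"delta_rot":[0.12,-0.11,0.8],"hand":-1}]'
python3 -c "
from h import *
st();go([.5515,.285,.15],down(7))"
```

```text
time_s: 16.8
position: [0.4872, 0.0695, 0.1776]
tcp_rot: [[0.474, 0.863, 0.175], [0.879, -0.476, -0.033], [0.055, 0.17, -0.984]]
force: [0.4, -0.4, -0.5]
opening: 1.001
grasp_force: 0.0
t 16.8 p [0.4872 0.0695 0.1776] F [ 0.4 -0.4 -0.5] open 87.0 g 0.0 j [ -4.  22. 111.  -2.  37.  26.]
xyz [218.3, -51.9, 31.3] rot [0.1315, -0.1321, 0.9463] |d| 227 deg 55.3
```

```bash
python3 -m handwheel '[{"xyz":[44,-11,6],"delta_rot":[0.02,-0.02,0.18],"hand":-1},{"xyz":[88,-22,12],"delta_rot":[0.05,-0.05,0.36],"hand":-1},{"xyz":[132,-33,18],"delta_rot":[0.07,-0.07,0.54],"hand":-1},{"xyz":[176,-43,24],"delta_rot":[0.1,-0.1,0.72],"hand":-1},{"xyz":[218,-52,31],"delta_rot":[0.12,-0.12,0.88],"hand":-1}]'
python3 -m handwheel '[{"xyz":[0,0,0],"delta_rot":[0.01,-0.01,0.07],"hand":-1},{"xyz":[0,0,0],"delta_rot":[0.01,-0.01,0.07],"hand":-1},{"xyz":[0,0,0],"delta_rot":[0.01,-0.01,0.07],"hand":-1},{"xyz":[0,0,0],"delta_rot":[0.01,-0.01,0.07],"hand":-1},{"xyz":[0,0,0],"delta_rot":[0.01,-0.01,0.07],"hand":-1}]'
cat >> h.py <<'E'
def wrib(name=None):
    m=vision.camera_model("wrist");im=vision.capture("wrist")
    if name:cv2.imwrite("pics/"+name,im[:,:,::-1])
    res=[]
    for k in blobs(im,"yellow",600):
        r=cv2.minAreaRect(k)
        b=cv2.boxPoints(r);p=[plane(m,q,.038) for q in b];L=[np.linalg.norm(p[i]-p[i+1]) for i in(0,1)]
        i=int(np.argmax(L));d=p[i+1]-p[i];a=np.degrees(np.arctan2(d[1],d[0]));a=(a+90)%180-90
        c=plane(m,r[0],.038);print("wrist rib",np.round(r[0]),np.round(c,4),"a",round(a,1),"L",np.round(L,3));res.append((c,a))
    return res
E
python3 - <<'E'
from h import *
st();wrib("w5.png");go([.5515,.285,.02],down(7))
E
```

```text
time_s: 17.42
position: [0.5503, 0.2857, 0.1493]
tcp_rot: [[0.982, 0.187, 0.013], [0.187, -0.982, -0.008], [0.011, 0.011, -1.0]]
force: [-0.0, -0.8, 0.1]
opening: 0.999
grasp_force: 0.0
time_s: 18.05
position: [0.5504, 0.2833, 0.1518]
tcp_rot: [[0.992, 0.122, 0.005], [0.122, -0.992, -0.0], [0.005, 0.001, -1.0]]
force: [-0.6, -1.3, 0.4]
opening: 1.0
grasp_force: 0.0
t 18.05 p [0.5504 0.2833 0.1518] F [-0.6 -1.3  0.4] open 87.0 g 0.0 j [ 17.  35.  87.  -0.  57. 100.]
wrist rib [333. 374.] [0.4368 0.2631 0.038 ] a -83.0 L [0.066 0.047]
wrist rib [322. 230.] [0.5554 0.2863 0.038 ] a 7.4 L [0.014 0.046]
xyz [0.5, -1.6, 131.8] rot [0.0008, -0.0056, 0.0005] |d| 132 deg 0.3
```

View pics/w5.png

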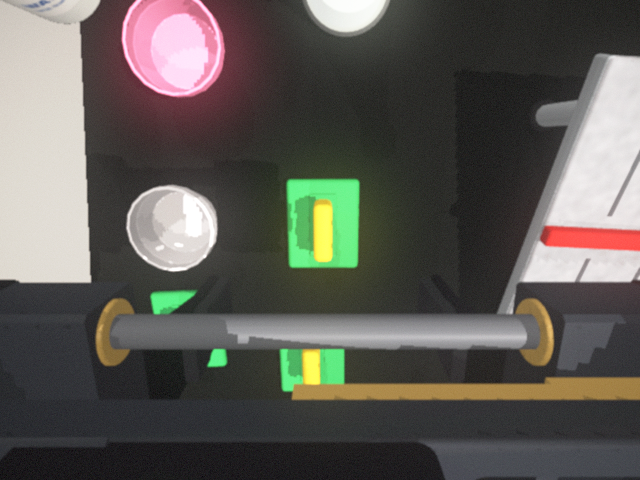

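The wrist view shows the far cover's rib at (322,230), plate 287–358 × 180–267, and fingers clear of the white cup at (172,227). Descend and grip the rib.

```bash
python3 -m handwheel '[{"xyz":[2,-2.5,40],"delta_rot":[0,-0.005,0],"hand":-0.3},{"xyz":[2,-2.5,80],"delta_rot":[0,-0.005,0],"hand":-0.3},{"xyz":[2,-2.5,115],"delta_rot":[0,-0.005,0],"hand":-0.3},{"xyz":[2,-2.5,131],"delta_rot":[0,-0.005,0],"hand":-0.3},{"xyz":[2,-2.5,131],"delta_rot":[0,-0.005,0],"hand":-0.3}]'
python3 -c "
from h import *
st()"
python3 -m handwheel '[{"xyz":[0,0,0],"delta_rot":[0,0,0],"hand":0.4},{"xyz":[0,0,0],"delta_rot":[0,0,0],"hand":1},{"xyz":[0,0,0],"delta_rot":[0,0,0],"hand":1},{"xyz":[0,0,0],"delta_rot":[0,0,0],"hand":1},{"xyz":[0,0,0],"delta_rot":[0,0,0],"hand":1}]'
python3 -c "
from h import *
st()"
python3 -m handwheel '[{"xyz":[0,0,-40],"delta_rot":[0,0,0],"hand":1},{"xyz":[0,0,-80],"delta_rot":[0,0,0],"hand":1},{"xyz":[0,0,-130],"delta_rot":[0,0,0],"hand":1},{"xyz":[0,0,-130],"delta_rot":[0,0,0],"hand":1},{"xyz":[0,0,-130],"delta_rot":[0,0,0],"hand":1}]'
python3 -c "
from h import *
st();deck(69,-85,90,A0)"
```

```text
time_s: 18.73
position: [0.5524, 0.2861, 0.0199]
tcp_rot: [[0.992, 0.123, -0.001], [0.123, -0.992, -0.001], [-0.001, 0.001, -1.0]]
force: [0.1, -1.1, 0.2]
opening: 0.658
grasp_force: 0.0
t 18.73 p [0.5524 0.2861 0.0199] F [ 0.1 -1.1  0.2] open 57.3 g 0.0 j [ 17.  46.  90.  -0.  44. 100.]
time_s: 19.35
position: [0.5529, 0.2863, 0.0208]
tcp_rot: [[0.992, 0.123, 0.001], [0.123, -0.992, -0.001], [0.001, 0.001, -1.0]]
force: [0.7, 0.4, -0.6]
opening: 0.171
grasp_force: 0.4
t 19.35 p [0.5529 0.2863 0.0208] F [ 0.7  0.4 -0.6] open 14.8 g 0.4 j [ 17.  46.  90.  -0.  44. 100.]
time_s: 19.98
position: [0.5519, 0.2862, 0.15]
tcp_rot: [[0.992, 0.123, -0.001], [0.123, -0.992, -0.001], [-0.001, 0.001, -1.0]]
force: [-1.0, 0.0, -1.2]
opening: 0.16
grasp_force: 30.0
t 19.98 p [0.5519 0.2862 0.15  ] F [-1.   0.  -1.2] open 13.9 g 30.0 j [ 17.  36.  87.  -0.  58. 100.]
xyz [14.3, 390.9, -11.1] rot [-0.0063, 0.2805, 0.0538] |d| 391 deg 16.4
```

```bash
python3 -m handwheel '[{"xyz":[2,50,-15],"delta_rot":[0,0.04,0.01],"hand":1},{"xyz":[4,110,-20],"delta_rot":[0,0.1,0.02],"hand":1},{"xyz":[6,170,-20],"delta_rot":[0,0.16,0.03],"hand":1},{"xyz":[9,230,-20],"delta_rot":[0,0.22,0.04],"hand":1},{"xyz":[11,290,-18],"delta_rot":[-0.006,0.28,0.054],"hand":1}]'
python3 -c "
from h import *
st();deck(69,-85,40,A0);deck(69,-85,24,A0)"
```

```text
time_s: 20.6
position: [0.598, -0.0016, 0.1667]
tcp_rot: [[0.959, 0.068, 0.274], [0.065, -0.998, 0.02], [0.275, -0.001, -0.962]]
force: [0.4, -0.3, -0.8]
opening: 0.159
grasp_force: 30.0
t 20.6 p [ 0.598  -0.0016  0.1667] F [ 0.4 -0.3 -0.8] open 13.8 g 30.0 j [-13.  28. 102.   8.  35.  67.]
xyz [7.6, 99.3, 57.4] rot [-0.0012, 0.0009, -0.001] |d| 115 deg 0.1
xyz [7.6, 99.3, 73.4] rot [-0.0012, 0.0009, -0.001] |d| 124 deg 0.1
```

```bash
python3 -m handwheel '[{"xyz":[4,50,0],"delta_rot":[0,0,0],"hand":1},{"xyz":[7.5,99,10],"delta_rot":[0,0,0],"hand":1},{"xyz":[7.5,99,40],"delta_rot":[0,0,0],"hand":1},{"xyz":[7.5,99,60],"delta_rot":[0,0,0],"hand":1},{"xyz":[7.5,99,60],"delta_rot":[0,0,0],"hand":1}]'
python3 -m handwheel '[{"xyz":[0,0,4],"delta_rot":[0,0,0],"hand":1},{"xyz":[0,0,8],"delta_rot":[0,0,0],"hand":1},{"xyz":[0,0,12],"delta_rot":[0,0,0],"hand":1},{"xyz":[0,0,12],"delta_rot":[0,0,0],"hand":1},{"xyz":[0,0,12],"delta_rot":[0,0,0],"hand":1}]'
python3 -c "
from h import *
st();deck(69,-85,21,A0)"
```

```text
time_s: 21.22
position: [0.6277, -0.0956, 0.1098]
tcp_rot: [[0.96, 0.07, 0.27], [0.066, -0.998, 0.023], [0.271, -0.004, -0.963]]
force: [0.4, 1.3, -0.5]
opening: 0.156
grasp_force: 30.0
time_s: 21.85
position: [0.6332, -0.0968, 0.1019]
tcp_rot: [[0.959, 0.069, 0.276], [0.066, -0.998, 0.02], [0.277, -0.001, -0.961]]
force: [0.1, 0.4, -1.0]
opening: 0.156
grasp_force: 30.0
t 21.85 p [ 0.6332 -0.0968  0.1019] F [ 0.1  0.4 -1. ] open 13.6 g 30.0 j [-22.  37.  98.  14.  31.  53.]
xyz [-2.2, 1.8, 6.4] rot [-0.0006, -0.0015, -0.0002] |d| 7 deg 0.1
```

```bash
python3 -m handwheel '[{"xyz":[-1,0,2],"delta_rot":[0,0,0],"hand":1},{"xyz":[-1,0,4],"delta_rot":[0,0,0],"hand":1},{"xyz":[-1,0,5],"delta_rot":[0,0,0],"hand":1},{"xyz":[-1,0,6],"delta_rot":[0,0,0],"hand":1},{"xyz":[-1,0,6],"delta_rot":[0,0,0],"hand":1}]'
python3 -m handwheel '[{"xyz":[0,0,0.7],"delta_rot":[0,0,0],"hand":1},{"xyz":[0,0,1.3],"delta_rot":[0,0,0],"hand":1},{"xyz":[0,0,1.3],"delta_rot":[0,0,0],"hand":1},{"xyz":[0,0,1.3],"delta_rot":[0,0,0],"hand":1},{"xyz":[0,0,1.3],"delta_rot":[0,0,0],"hand":1}]'
python3 -c "
from h import *
st();deck(69,-85,21,A0)"
```

```text
time_s: 22.48
position: [0.6338, -0.0967, 0.0955]
tcp_rot: [[0.959, 0.069, 0.276], [0.066, -0.998, 0.02], [0.277, -0.001, -0.961]]
force: [0.2, -0.2, -0.1]
opening: 0.162
grasp_force: 30.0
time_s: 23.1
position: [0.634, -0.0967, 0.0951]
tcp_rot: [[0.959, 0.069, 0.276], [0.066, -0.998, 0.02], [0.277, -0.001, -0.961]]
force: [-2.9, -0.4, 5.6]
opening: 0.16
grasp_force: 30.0
t 23.1 p [ 0.634  -0.0967  0.0951] F [-2.9 -0.4  5.6] open 13.9 g 30.0 j [-22.  37.  98.  14.  31.  53.]
xyz [-1.1, 1.9, -0.4] rot [-0.0006, -0.0014, -0.0001] |d| 2 deg 0.1
```

In contact. Slide it gently down the slope to feel for the cleat.

```bash
python3 -m handwheel '[{"xyz":[-1,0,-0.4],"delta_rot":[0,0,0],"hand":1},{"xyz":[-2,0,-0.4],"delta_rot":[0,0,0],"hand":1},{"xyz":[-3,0,-0.4],"delta_rot":[0,0,0],"hand":1},{"xyz":[-3,0,-0.4],"delta_rot":[0,0,0],"hand":1},{"xyz":[-3,0,-0.4],"delta_rot":[0,0,0],"hand":1}]'
python3 -c "
from h import *
st();deck(69,-85,21,A0)
print(DR.T@np.array(bot.read_state()['force']))"
```

```text
time_s: 23.72
position: [0.6323, -0.0975, 0.0947]
tcp_rot: [[0.958, 0.068, 0.279], [0.066, -0.998, 0.019], [0.279, 0.001, -0.96]]
force: [1.4, 0.5, 5.6]
opening: 0.162
grasp_force: 30.0
t 23.73 p [ 0.6323 -0.0975  0.0947] F [1.4 0.5 5.6] open 14.1 g 30.0 j [-22.  37.  98.  14.  30.  53.]
xyz [0.8, 1.2, -0.3] rot [0.0006, -0.0037, -0.0003] |d| 1 deg 0.2
[2.95041732 0.44014723 5.03106752]
```

```bash
python3 -m handwheel '[{"xyz":[0,0,-0.5],"delta_rot":[0,0,0],"hand":0.5},{"xyz":[0,0,-0.5],"delta_rot":[0,0,0],"hand":0.3},{"xyz":[0,0,-0.5],"delta_rot":[0,0,0],"hand":0},{"xyz":[0,0,-0.5],"delta_rot":[0,0,0],"hand":-0.3},{"xyz":[0,0,-0.5],"delta_rot":[0,0,0],"hand":-0.3}]'
python3 -m handwheel '[{"xyz":[0,0,-30],"delta_rot":[0,0,0],"hand":-0.3},{"xyz":[0,0,-70],"delta_rot":[0,0,0],"hand":-0.3},{"xyz":[0,0,-100],"delta_rot":[0,0,0],"hand":-0.3},{"xyz":[0,0,-100],"delta_rot":[0,0,0],"hand":-0.3},{"xyz":[0,0,-100],"delta_rot":[0,0,0],"hand":-0.3}]'
cat >> h.py <<'E'
def ondeck(m,uv,h):
    o,d=ray(m,uv);n=DR[:,2];q=DO+n*h/1000;return DR.T@(o+d*((q-o)@n)/(d@n)-DO)*1000
def plates(cam="wrist",name=None,amin=2000):
    m=vision.camera_model(cam);im=vision.capture(cam)
    if name:cv2.imwrite("pics/"+name,im[:,:,::-1])
    for c,h,am in(("green",8,amin),("yellow",38,amin/6)):
        for k in blobs(im,c,am):
            r=cv2.minAreaRect(k);b=np.array([ondeck(m,q,h)[:2] for q in cv2.boxPoints(r)]);e=[b[1]-b[0],b[2]-b[1]];L=[np.linalg.norm(q) for q in e];v=e[int(np.argmax(L))]
            if abs(b.mean(0)[0])<150 and abs(b.mean(0)[1])<160:print(c,np.round(r[0]),"deck c",np.round(b.mean(0),1),"L",np.round(L,1),"ang",round((np.degrees(np.arctan2(v[1],v[0]))+90)%180-90,1))
E
python3 - <<'E'
from h import *
st();plates("wrist","w6.png");plates("top",None,150)
c=covers();a=max(c,key=lambda q:q[0][1]);go([.4435,.390,.15],down(9.8))
E
```

```text
time_s: 24.35
position: [0.6309, -0.0969, 0.0942]
tcp_rot: [[0.959, 0.069, 0.276], [0.066, -0.998, 0.02], [0.276, -0.001, -0.961]]
force: [0.1, -0.1, 0.5]
opening: 0.594
grasp_force: 0.0
time_s: 24.98
position: [0.6031, -0.0988, 0.1899]
tcp_rot: [[0.959, 0.069, 0.275], [0.066, -0.998, 0.02], [0.276, -0.001, -0.961]]
force: [-0.2, -0.2, -0.5]
opening: 0.651
grasp_force: 0.0
t 24.98 p [ 0.6031 -0.0988  0.1899] F [-0.2 -0.2 -0.5] open 56.6 g 0.0 j [-23.  27.  99.  11.  41.  55.]
green [326. 232.] deck c [ 69.  -82.7] L [55.7 72.4] ang 1.6
yellow [326. 242.] deck c [ 70.9 -82.6] L [13.3 46.8] ang 0.5
rib [207.5 269. ] xy [0.4347 0.2817] a -0.1 L [0.014 0.033] deck [-112.  308.   13.]
rib [168.2 267. ] xy [0.4428 0.3888] a 9.8 L [0.02  0.045] deck [-97. 414.   9.]
  plate [0.4367 0.2817] 240
  plate [0.4428 0.3914] 548
xyz [-131.6, -498.4, 4.1] rot [0.0122, -0.2779, -0.1018] |d| 515 deg 17.0
```

View pics/w6.png

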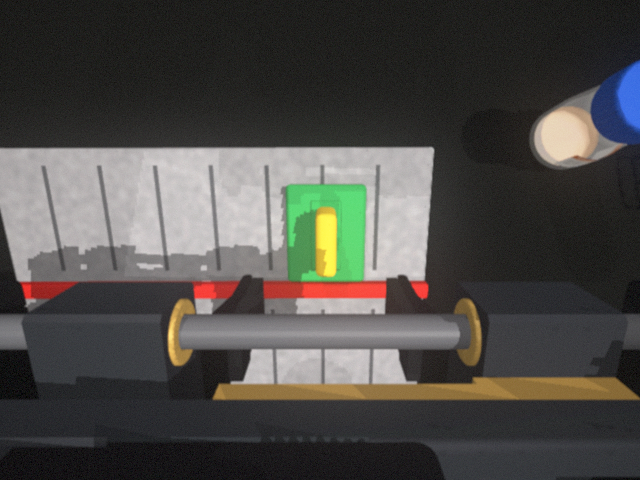

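The first cover lies flat against the cleat, plate (287–366, 185–282) with its edge at the red bar, deck x about 69. Next is the leftmost cover.

```bash
python3 -m handwheel '[{"xyz":[-15,-60,-15],"delta_rot":[0,-0.05,-0.02],"hand":-0.3},{"xyz":[-31,-118,-15],"delta_rot":[0,-0.1,-0.04],"hand":-0.3},{"xyz":[-46,-176,-15],"delta_rot":[0,-0.15,-0.06],"hand":-0.3},{"xyz":[-62,-234,-10],"delta_rot":[0.01,-0.2,-0.08],"hand":-0.3},{"xyz":[-77,-292,-5],"delta_rot":[0.012,-0.278,-0.1],"hand":-0.3}]'
python3 -c "
from h import *
st();go([.4435,.390,.15],down(9.8))"
```

```text
time_s: 25.75
position: [0.5067, 0.1888, 0.1731]
tcp_rot: [[0.986, 0.169, -0.002], [0.169, -0.986, -0.002], [-0.002, 0.002, -1.0]]
force: [0.3, 0.7, 0.4]
opening: 0.652
grasp_force: 0.0
t 25.75 p [0.5067 0.1888 0.1731] F [0.3 0.7 0.4] open 56.7 g 0.0 j [ 9. 28. 97. -0. 54. 89.]
xyz [-28.3, -209.0, 22.8] rot [0.0016, 0.0019, -0.0014] |d| 212 deg 0.2
```

```bash
python3 -m handwheel '[{"xyz":[-7,-55,6],"delta_rot":[0,0,0],"hand":-0.3},{"xyz":[-14,-110,12],"delta_rot":[0,0,0],"hand":-0.3},{"xyz":[-21,-160,17],"delta_rot":[0,0,0],"hand":-0.3},{"xyz":[-28,-209,23],"delta_rot":[0,0,0],"hand":-0.3},{"xyz":[-28,-209,23],"delta_rot":[0,0,0],"hand":-0.3}]'
python3 -c "
from h import *
st();wrib();covers();go([.4435,.390,.02],down(9.8))"
```

```text
time_s: 26.38
position: [0.4433, 0.3913, 0.1491]
tcp_rot: [[0.985, 0.173, 0.0], [0.173, -0.985, -0.002], [-0.0, 0.002, -1.0]]
force: [-0.4, -0.1, -0.6]
opening: 0.649
grasp_force: 0.0
t 26.38 p [0.4433 0.3913 0.1491] F [-0.4 -0.1 -0.6] open 56.4 g 0.0 j [ 31.  34.  91.  -0.  55. 111.]
wrist rib [461. 269.] [0.4367 0.2873 0.038 ] a 7.8 L [0.046 0.022]
wrist rib [326. 233.] [0.4468 0.3919 0.038 ] a 10.4 L [0.013 0.047]
rib [208.3 270.4] xy [0.4307 0.2794] a 8.0 L [0.018 0.043] deck [-116.  306.   14.]
rib [345.7 190.5] xy [ 0.6416 -0.0999] a 3.8 L [0.016 0.048] deck [ 61. -87. -36.]
  plate [0.4181 0.387 ] 140
  plate [0.4315 0.2809] 550
  plate [ 0.6499 -0.0994] 544
xyz [-1.0, -2.1, 129.7] rot [0.0026, -0.0003, -0.0003] |d| 130 deg 0.1
```

```bash
python3 -m handwheel '[{"xyz":[1,-1.5,40],"delta_rot":[0,0,0],"hand":-0.3},{"xyz":[1,-1.5,80],"delta_rot":[0,0,0],"hand":-0.3},{"xyz":[1,-1.5,115],"delta_rot":[0,0,0],"hand":-0.3},{"xyz":[1,-1.5,129],"delta_rot":[0,0,0],"hand":-0.3},{"xyz":[1,-1.5,129],"delta_rot":[0,0,0],"hand":-0.3}]'
python3 -m handwheel '[{"xyz":[0,0,0],"delta_rot":[0,0,0],"hand":1},{"xyz":[0,0,0],"delta_rot":[0,0,0],"hand":1},{"xyz":[0,0,0],"delta_rot":[0,0,0],"hand":1},{"xyz":[0,0,0],"delta_rot":[0,0,0],"hand":1},{"xyz":[0,0,0],"delta_rot":[0,0,0],"hand":1}]'
python3 -m handwheel '[{"xyz":[0,0,0],"delta_rot":[0,0,0],"hand":1},{"xyz":[0,0,-40],"delta_rot":[0,0,0],"hand":1},{"xyz":[0,0,-90],"delta_rot":[0,0,0],"hand":1},{"xyz":[0,0,-140],"delta_rot":[0,0,0],"hand":1},{"xyz":[0,0,-140],"delta_rot":[0,0,0],"hand":1}]'
python3 -c "
from h import *
st();deck(69,85,90,A0)"
```

```text
time_s: 27.1
position: [0.4466, 0.3889, 0.0212]
tcp_rot: [[0.986, 0.167, 0.001], [0.167, -0.986, -0.002], [0.0, 0.002, -1.0]]
force: [-0.6, 1.1, -0.3]
opening: 0.647
grasp_force: 0.0
time_s: 27.72
position: [0.4465, 0.3901, 0.022]
tcp_rot: [[0.986, 0.169, 0.003], [0.169, -0.986, -0.001], [0.002, 0.001, -1.0]]
force: [0.1, 1.1, 0.5]
opening: 0.165
grasp_force: 0.4
time_s: 28.35
position: [0.4487, 0.3917, 0.166]
tcp_rot: [[0.986, 0.169, 0.011], [0.169, -0.986, 0.004], [0.011, -0.002, -1.0]]
force: [-0.4, 0.3, -0.6]
opening: 0.159
grasp_force: 30.0
t 28.35 p [0.4487 0.3917 0.166 ] F [-0.4  0.3 -0.6] open 13.8 g 30.0 j [ 30.  32.  90.  -0.  57. 111.]
xyz [97.1, 343.4, 4.9] rot [-0.0165, 0.2681, 0.0994] |d| 357 deg 16.4
```

```bash
python3 -m handwheel '[{"xyz":[14,50,-8],"delta_rot":[0,0.04,0.01],"hand":1},{"xyz":[30,105,-10],"delta_rot":[0,0.1,0.04],"hand":1},{"xyz":[46,160,-10],"delta_rot":[-0.01,0.16,0.06],"hand":1},{"xyz":[62,215,-10],"delta_rot":[-0.01,0.22,0.08],"hand":1},{"xyz":[78,275,-5],"delta_rot":[-0.016,0.268,0.1],"hand":1}]'
python3 -c "
from h import *
st();deck(69,85,33,A0)"
```

```text
time_s: 28.98
position: [0.5687, 0.1307, 0.1661]
tcp_rot: [[0.962, 0.068, 0.266], [0.067, -0.998, 0.014], [0.266, 0.004, -0.964]]
force: [0.5, 0.1, -1.0]
opening: 0.151
grasp_force: 30.0
t 28.98 p [0.5687 0.1307 0.1661] F [ 0.5  0.1 -1. ] open 13.1 g 30.0 j [  2.  28. 103.   1.  34.  87.]
xyz [27.6, 63.0, 69.4] rot [0.0039, 0.0095, 0.0003] |d| 98 deg 0.6
```

```bash
python3 -m handwheel '[{"xyz":[13,30,0],"delta_rot":[0,0.005,0],"hand":1},{"xyz":[27.5,62,10],"delta_rot":[0.004,0.01,0],"hand":1},{"xyz":[27.5,62,40],"delta_rot":[0.004,0.01,0],"hand":1},{"xyz":[27.5,62,65],"delta_rot":[0.004,0.01,0],"hand":1},{"xyz":[27.5,62,69],"delta_rot":[0.004,0.01,0],"hand":1}]'
python3 -m handwheel '[{"xyz":[0,0,2],"delta_rot":[0,0,0],"hand":1},{"xyz":[0,0,4],"delta_rot":[0,0,0],"hand":1},{"xyz":[0,0,6],"delta_rot":[0,0,0],"hand":1},{"xyz":[0,0,6],"delta_rot":[0,0,0],"hand":1},{"xyz":[0,0,6],"delta_rot":[0,0,0],"hand":1}]'
python3 -c "
from h import *
st();deck(69,85,22,A0)"
```

```text
time_s: 29.6
position: [0.6161, 0.0731, 0.105]
tcp_rot: [[0.961, 0.069, 0.269], [0.066, -0.998, 0.02], [0.27, -0.001, -0.963]]
force: [0.3, 0.5, -0.8]
opening: 0.158
grasp_force: 30.0
time_s: 30.22
position: [0.6202, 0.0733, 0.1031]
tcp_rot: [[0.958, 0.069, 0.277], [0.067, -0.998, 0.019], [0.277, -0.0, -0.961]]
force: [-0.5, -1.0, -0.8]
opening: 0.155
grasp_force: 30.0
t 30.23 p [0.6202 0.0733 0.1031] F [-0.5 -1.  -0.8] open 13.5 g 30.0 j [ -5.  36. 101.   5.  28.  77.]
xyz [-1.3, 2.5, 6.8] rot [-0.0002, -0.0019, 0.0004] |d| 7 deg 0.1
```

```bash
python3 -m handwheel '[{"xyz":[0,1,2],"delta_rot":[0,0,0],"hand":1},{"xyz":[0,1,4],"delta_rot":[0,0,0],"hand":1},{"xyz":[0,1,5],"delta_rot":[0,0,0],"hand":1},{"xyz":[0,1,6],"delta_rot":[0,0,0],"hand":1},{"xyz":[0,1,6],"delta_rot":[0,0,0],"hand":1}]'
python3 -m handwheel '[{"xyz":[0,0,0.7],"delta_rot":[0,0,0],"hand":1},{"xyz":[0,0,1.3],"delta_rot":[0,0,0],"hand":1},{"xyz":[0,0,1.3],"delta_rot":[0,0,0],"hand":1},{"xyz":[0,0,1.3],"delta_rot":[0,0,0],"hand":1},{"xyz":[0,0,1.3],"delta_rot":[0,0,0],"hand":1}]'
python3 -c "
from h import *
st();deck(68,85,22,A0)"
```

```text
time_s: 30.85
position: [0.6217, 0.0724, 0.0968]
tcp_rot: [[0.959, 0.069, 0.276], [0.066, -0.998, 0.019], [0.277, -0.0, -0.961]]
force: [0.2, 0.3, -0.5]
opening: 0.16
grasp_force: 30.0
time_s: 31.48
position: [0.622, 0.0725, 0.0964]
tcp_rot: [[0.959, 0.069, 0.277], [0.067, -0.998, 0.019], [0.277, -0.0, -0.961]]
force: [-3.7, -0.8, 5.4]
opening: 0.157
grasp_force: 30.0
t 31.48 p [0.622  0.0725 0.0964] F [-3.7 -0.8  5.4] open 13.6 g 30.0 j [ -5.  36. 101.   5.  27.  77.]
xyz [-2.1, 1.5, -0.1] rot [-0.0003, -0.0016, 0.0004] |d| 3 deg 0.1
```

Contact at x≈70. Slide down 2 mm, release, retreat and check.

```bash
python3 -m handwheel '[{"xyz":[-1,0,-0.4],"delta_rot":[0,0,0],"hand":1},{"xyz":[-2,0,-0.4],"delta_rot":[0,0,0],"hand":1},{"xyz":[-3,0,-0.4],"delta_rot":[0,0,0],"hand":1},{"xyz":[-3,0,-0.4],"delta_rot":[0,0,0],"hand":1},{"xyz":[-3,0,-0.4],"delta_rot":[0,0,0],"hand":1}]'
python3 -m handwheel '[{"xyz":[0,0,-0.5],"delta_rot":[0,0,0],"hand":0.5},{"xyz":[0,0,-0.5],"delta_rot":[0,0,0],"hand":0.3},{"xyz":[0,0,-0.5],"delta_rot":[0,0,0],"hand":0},{"xyz":[0,0,-0.5],"delta_rot":[0,0,0],"hand":-0.3},{"xyz":[0,0,-0.5],"delta_rot":[0,0,0],"hand":-0.3}]'
python3 -m handwheel '[{"xyz":[0,0,-30],"delta_rot":[0,0,0],"hand":-0.3},{"xyz":[0,0,-70],"delta_rot":[0,0,0],"hand":-0.3},{"xyz":[0,0,-100],"delta_rot":[0,0,0],"hand":-0.3},{"xyz":[0,0,-100],"delta_rot":[0,0,0],"hand":-0.3},{"xyz":[0,0,-100],"delta_rot":[0,0,0],"hand":-0.3}]'
python3 - <<'E'
from h import *
st();plates();covers();go([.433,.2805,.15],down(8))
E
```

```text
time_s: 32.1
position: [0.6217, 0.0724, 0.0965]
tcp_rot: [[0.957, 0.069, 0.282], [0.066, -0.998, 0.019], [0.282, 0.0, -0.959]]
force: [4.9, 3.2, 3.9]
opening: 0.16
grasp_force: 30.0
time_s: 32.72
position: [0.6188, 0.0722, 0.0956]
tcp_rot: [[0.959, 0.069, 0.276], [0.066, -0.998, 0.019], [0.276, -0.0, -0.961]]
force: [-0.7, 0.0, -0.9]
opening: 0.593
grasp_force: 0.0
time_s: 33.35
position: [0.591, 0.0703, 0.1913]
tcp_rot: [[0.959, 0.069, 0.275], [0.066, -0.998, 0.019], [0.276, -0.0, -0.961]]
force: [0.3, -0.2, 0.2]
opening: 0.648
grasp_force: 0.0
t 33.35 p [0.591  0.0703 0.1913] F [ 0.3 -0.2  0.2] open 56.4 g 0.0 j [ -5.  26. 101.   4.  37.  78.]
green [324. 233.] deck c [67.9 87.4] L [56.  72.9] ang 1.6
green [555. 232.] deck c [ 68.2 -81.6] L [78.9 58.1] ang -0.0
yellow [324. 242.] deck c [69.9 87.5] L [47.1 13.4] ang -0.4
yellow [569. 241.] deck c [ 71. -73.] L [44.6 29. ] ang -2.0
rib [208.4 270.4] xy [0.4307 0.2792] a 7.0 L [0.018 0.042] deck [-116.  306.   14.]
rib [345.7 190.5] xy [ 0.6416 -0.0999] a 3.8 L [0.016 0.048] deck [ 61. -87. -36.]
  plate [0.4315 0.2809] 548
  plate [0.6642 0.0815] 134
  plate [ 0.6499 -0.0995] 545
xyz [-148.5, -220.6, -0.2] rot [0.0092, -0.278, -0.07] |d| 266 deg 16.4
```

```bash
python3 -m handwheel '[{"xyz":[-25,-45,-15],"delta_rot":[0,-0.05,-0.01],"hand":-0.3},{"xyz":[-60,-100,-15],"delta_rot":[0,-0.11,-0.03],"hand":-0.3},{"xyz":[-90,-150,-15],"delta_rot":[0,-0.17,-0.05],"hand":-0.3},{"xyz":[-120,-190,-10],"delta_rot":[0.01,-0.23,-0.06],"hand":-0.3},{"xyz":[-148,-221,0],"delta_rot":[0.01,-0.278,-0.07],"hand":-0.3}]'
python3 -m handwheel '[{"xyz":[0,0,0],"delta_rot":[0,0,0],"hand":-0.3},{"xyz":[0,0,0],"delta_rot":[0,0,0],"hand":-0.3},{"xyz":[0,0,0],"delta_rot":[0,0,0],"hand":-0.3},{"xyz":[0,0,0],"delta_rot":[0,0,0],"hand":-0.3},{"xyz":[0,0,0],"delta_rot":[0,0,0],"hand":-0.3}]'
python3 -c "
from h import *
st();wrib();go([.4335,.281,.02],down(8))"
```

```text
time_s: 34.08
position: [0.4331, 0.2824, 0.1496]
tcp_rot: [[0.99, 0.141, 0.0], [0.141, -0.99, 0.0], [0.0, -0.0, -1.0]]
force: [-0.0, 0.8, 0.6]
opening: 0.649
grasp_force: 0.0
time_s: 34.7
position: [0.4347, 0.2804, 0.1512]
tcp_rot: [[0.99, 0.138, 0.003], [0.138, -0.99, 0.001], [0.003, -0.0, -1.0]]
force: [0.3, -0.1, 0.2]
opening: 0.648
grasp_force: 0.0
t 34.7 p [0.4347 0.2804 0.1512] F [ 0.3 -0.1  0.2] open 56.3 g 0.0 j [ 20.  29. 102.  -0.  49. 103.]
wrist rib [308. 366.] [0.3259 0.2801 0.038 ] a -82.0 L [0.044 0.03 ]
wrist rib [324. 236.] [0.4352 0.2815 0.038 ] a 8.4 L [0.014 0.046]
xyz [-1.4, -0.6, 131.2] rot [-0.0004, -0.0031, -0.0008] |d| 131 deg 0.2
```

```bash
python3 -m handwheel '[{"xyz":[-1,-0.5,40],"delta_rot":[0,0,0],"hand":-0.3},{"xyz":[-1,-0.5,80],"delta_rot":[0,0,0],"hand":-0.3},{"xyz":[-1,-0.5,115],"delta_rot":[0,0,0],"hand":-0.3},{"xyz":[-1,-0.5,131],"delta_rot":[0,-0.003,0],"hand":-0.3},{"xyz":[-1,-0.5,131],"delta_rot":[0,-0.003,0],"hand":-0.3}]'
python3 -m handwheel '[{"xyz":[0,0,0],"delta_rot":[0,0,0],"hand":1},{"xyz":[0,0,0],"delta_rot":[0,0,0],"hand":1},{"xyz":[0,0,0],"delta_rot":[0,0,0],"hand":1},{"xyz":[0,0,0],"delta_rot":[0,0,0],"hand":1},{"xyz":[0,0,0],"delta_rot":[0,0,0],"hand":1}]'
python3 -m handwheel '[{"xyz":[0,0,0],"delta_rot":[0,0,0],"hand":1},{"xyz":[0,0,-40],"delta_rot":[0,0,0],"hand":1},{"xyz":[0,0,-90],"delta_rot":[0,0,0],"hand":1},{"xyz":[0,0,-150],"delta_rot":[0,0,0],"hand":1},{"xyz":[0,0,-150],"delta_rot":[0,0,0],"hand":1}]'
python3 -c "
from h import *
st();deck(69,0,90,A0)"
```

```text
time_s: 35.38
position: [0.4333, 0.2812, 0.0193]
tcp_rot: [[0.99, 0.139, -0.002], [0.139, -0.99, -0.0], [-0.002, 0.0, -1.0]]
force: [0.0, -0.5, 0.8]
opening: 0.653
grasp_force: 0.0
time_s: 36.0
position: [0.4335, 0.2814, 0.0201]
tcp_rot: [[0.99, 0.139, -0.0], [0.139, -0.99, 0.0], [-0.0, -0.0, -1.0]]
force: [0.0, -0.9, 1.1]
opening: 0.167
grasp_force: 0.3
time_s: 36.62
position: [0.4366, 0.2827, 0.1742]
tcp_rot: [[0.99, 0.14, 0.01], [0.14, -0.99, 0.004], [0.01, -0.003, -1.0]]
force: [-0.6, -0.2, -1.1]
opening: 0.163
grasp_force: 30.0
t 36.62 p [0.4366 0.2827 0.1742] F [-0.6 -0.2 -1.1] open 14.1 g 30.0 j [ 21.  27. 101.   0.  52. 103.]
xyz [128.2, 318.9, 13.1] rot [-0.0129, 0.2692, 0.0702] |d| 344 deg 16.0
```

```bash
python3 -m handwheel '[{"xyz":[18,46,-5],"delta_rot":[0,0.04,0.01],"hand":1},{"xyz":[40,100,-15],"delta_rot":[0,0.1,0.03],"hand":1},{"xyz":[62,155,-15],"delta_rot":[-0.01,0.16,0.05],"hand":1},{"xyz":[84,210,-15],"delta_rot":[-0.01,0.22,0.06],"hand":1},{"xyz":[106,265,-10],"delta_rot":[-0.013,0.268,0.07],"hand":1}]'
python3 -c "
from h import *
st();deck(69,0,31,A0)"
```

```text
time_s: 37.25
position: [0.5751, 0.0321, 0.1785]
tcp_rot: [[0.962, 0.068, 0.263], [0.067, -0.998, 0.015], [0.264, 0.003, -0.965]]
force: [-0.2, -0.4, -0.4]
opening: 0.157
grasp_force: 30.0
t 37.25 p [0.5751 0.0321 0.1785] F [-0.2 -0.4 -0.4] open 13.7 g 30.0 j [-10.  26. 104.   6.  36.  72.]
xyz [24.9, 49.2, 83.3] rot [0.0031, 0.0122, 0.0004] |d| 100 deg 0.7
```

```bash
python3 -m handwheel '[{"xyz":[12,25,0],"delta_rot":[0,0.006,0],"hand":1},{"xyz":[25,49.5,20],"delta_rot":[0.003,0.012,0],"hand":1},{"xyz":[25,49.5,50],"delta_rot":[0.003,0.012,0],"hand":1},{"xyz":[25,49.5,75],"delta_rot":[0.003,0.012,0],"hand":1},{"xyz":[25,49.5,83],"delta_rot":[0.003,0.012,0],"hand":1}]'
python3 -m handwheel '[{"xyz":[0,0,1],"delta_rot":[0,0,0],"hand":1},{"xyz":[0,0,3],"delta_rot":[0,0,0],"hand":1},{"xyz":[0,0,5],"delta_rot":[0,0,0],"hand":1},{"xyz":[0,0,5],"delta_rot":[0,0,0],"hand":1},{"xyz":[0,0,5],"delta_rot":[0,0,0],"hand":1}]'
python3 -c "
from h import *
st();deck(69,0,20.5,A0)"
```

```text
time_s: 37.88
position: [0.6229, -0.0124, 0.1032]
tcp_rot: [[0.96, 0.069, 0.27], [0.066, -0.998, 0.02], [0.27, -0.001, -0.963]]
force: [-0.0, -0.3, -0.8]
opening: 0.158
grasp_force: 30.0
time_s: 38.5
position: [0.6263, -0.0127, 0.1021]
tcp_rot: [[0.959, 0.07, 0.276], [0.067, -0.998, 0.019], [0.277, 0.001, -0.961]]
force: [0.1, 0.2, -0.9]
opening: 0.158
grasp_force: 30.0
t 38.5 p [ 0.6263 -0.0127  0.1021] F [ 0.1  0.2 -0.9] open 13.8 g 30.0 j [-14.  36. 100.  10.  29.  64.]
xyz [-1.2, 1.3, 7.3] rot [0.0004, -0.001, 0.0009] |d| 8 deg 0.1
```

```bash
python3 -m handwheel '[{"xyz":[0,1,2],"delta_rot":[0,0,0],"hand":1},{"xyz":[0,1,4],"delta_rot":[0,0,0],"hand":1},{"xyz":[0,1,6],"delta_rot":[0,0,0],"hand":1},{"xyz":[0,1,6.5],"delta_rot":[0,0,0],"hand":1},{"xyz":[0,1,6.5],"delta_rot":[0,0,0],"hand":1}]'
python3 -m handwheel '[{"xyz":[0,0,0.7],"delta_rot":[0,0,0],"hand":1},{"xyz":[0,0,1.5],"delta_rot":[0,0,0],"hand":1},{"xyz":[0,0,1.5],"delta_rot":[0,0,0],"hand":1},{"xyz":[0,0,1.5],"delta_rot":[0,0,0],"hand":1},{"xyz":[0,0,1.5],"delta_rot":[0,0,0],"hand":1}]'
python3 -c "
from h import *
st();deck(68,0,20.5,A0)"
```

```text
time_s: 39.12
position: [0.628, -0.0135, 0.0953]
tcp_rot: [[0.959, 0.07, 0.275], [0.067, -0.998, 0.019], [0.276, 0.0, -0.961]]
force: [1.3, -0.4, -1.4]
opening: 0.154
grasp_force: 30.0
time_s: 39.75
position: [0.6284, -0.0135, 0.0945]
tcp_rot: [[0.959, 0.07, 0.276], [0.067, -0.998, 0.019], [0.276, 0.001, -0.961]]
force: [-3.0, -0.3, 6.2]
opening: 0.158
grasp_force: 30.0
t 39.75 p [ 0.6284 -0.0135  0.0945] F [-3.  -0.3  6.2] open 13.7 g 30.0 j [-14.  37. 100.  10.  28.  64.]
xyz [-2.1, 0.2, -0.6] rot [0.0003, -0.0008, 0.001] |d| 2 deg 0.1
```

```bash
python3 -m handwheel '[{"xyz":[-1,0,-0.4],"delta_rot":[0,0,0],"hand":1},{"xyz":[-2,0,-0.4],"delta_rot":[0,0,0],"hand":1},{"xyz":[-3,0,-0.4],"delta_rot":[0,0,0],"hand":1},{"xyz":[-3,0,-0.4],"delta_rot":[0,0,0],"hand":1},{"xyz":[-3,0,-0.4],"delta_rot":[0,0,0],"hand":1}]'
python3 -m handwheel '[{"xyz":[0,0,-0.5],"delta_rot":[0,0,0],"hand":0.5},{"xyz":[0,0,-0.5],"delta_rot":[0,0,0],"hand":0.3},{"xyz":[0,0,-0.5],"delta_rot":[0,0,0],"hand":0},{"xyz":[0,0,-0.5],"delta_rot":[0,0,0],"hand":-0.3},{"xyz":[0,0,-0.5],"delta_rot":[0,0,0],"hand":-0.3}]'
python3 -m handwheel '[{"xyz":[0,0,-30],"delta_rot":[0,0,0],"hand":-0.3},{"xyz":[0,0,-70],"delta_rot":[0,0,0],"hand":-0.3},{"xyz":[0,0,-100],"delta_rot":[0,0,0],"hand":-0.3},{"xyz":[0,0,-100],"delta_rot":[0,0,0],"hand":-0.3},{"xyz":[0,0,-100],"delta_rot":[0,0,0],"hand":-0.3}]'
python3 - <<'E'
from h import *
st();plates("wrist","w7.png")
im=vision.capture("top");hsv=cv2.cvtColor(im,cv2.COLOR_RGB2HSV)
k=((hsv[208:255,145:190,2]>90)&(hsv[208:255,145:190,1]<90)).astype(np.uint8);n,l,s_,c=cv2.connectedComponentsWithStats(k);i=1+np.argmax(s_[1:,4]);b=s_[i]
u=(145+b[0]+b[2]/2-.5,208+b[1]+b[3]/2-.5);p=plane(m_,u,.045);print(b,u,p)
go([p[0],p[1],.14],down(4))
E
```

```text
time_s: 40.38
position: [0.6272, -0.0139, 0.0943]
tcp_rot: [[0.958, 0.069, 0.279], [0.067, -0.998, 0.018], [0.28, 0.001, -0.96]]
force: [4.7, 2.3, 1.5]
opening: 0.16
grasp_force: 30.0
time_s: 41.0
position: [0.6252, -0.0138, 0.094]
tcp_rot: [[0.959, 0.07, 0.275], [0.067, -0.998, 0.019], [0.276, 0.0, -0.961]]
force: [0.5, 0.3, 0.1]
opening: 0.592
grasp_force: 0.0
time_s: 41.62
position: [0.5974, -0.0155, 0.1896]
tcp_rot: [[0.959, 0.07, 0.275], [0.067, -0.998, 0.019], [0.275, 0.0, -0.961]]
force: [0.2, 0.0, -0.2]
opening: 0.654
grasp_force: 0.0
t 41.62 p [ 0.5974 -0.0155  0.1896] F [ 0.2  0.  -0.2] open 56.9 g 0.0 j [-15.  26. 101.   8.  38.  65.]
green [206. 234.] deck c [67.4 87.5] L [57.1 74.7] ang -0.4
green [433. 233.] deck c [ 68.2 -77.7] L [73.5 56.6] ang 0.3
green [324. 233.] deck c [68.2  1.3] L [55.6 72.4] ang 1.7
yellow [440. 243.] deck c [ 70.3 -73.7] L [46.7 19.4] ang 0.2
yellow [324. 242.] deck c [70.3  1.4] L [13.3 46.8] ang 0.5
yellow [199. 243.] deck c [70.1 82.9] L [20.6 46.6] ang 0.4
[  9  10  24  24 443] (np.float64(165.5), np.float64(229.5)) [0.54474299 0.39486428 0.045     ]
xyz [-36.2, -413.0, 40.6] rot [-0.0003, -0.2773, -0.0001] |d| 417 deg 15.9
```

View pics/w7.png

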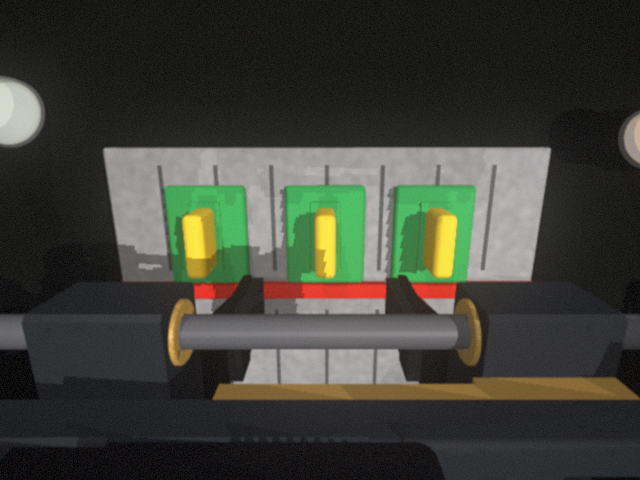

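All three covers lie flat, square and against the cleat, with plates centred at (206,234), (324,233) and (433,233). Now the left white cup.

```bash
python3 -m handwheel '[{"xyz":[-5,-55,-10],"delta_rot":[0,-0.05,0],"hand":-1},{"xyz":[-10,-115,-10],"delta_rot":[0,-0.11,0],"hand":-1},{"xyz":[-15,-175,-5],"delta_rot":[0,-0.17,0],"hand":-1},{"xyz":[-20,-235,5],"delta_rot":[0,-0.23,0],"hand":-1},{"xyz":[-26,-295,15],"delta_rot":[0,-0.277,0],"hand":-1}]'
python3 -c "
from h import *
st();go([.5447,.3949,.14],down(4))"
```

```text
time_s: 42.35
position: [0.5562, 0.2791, 0.1668]
tcp_rot: [[0.998, 0.07, 0.0], [0.07, -0.998, -0.001], [-0.0, 0.001, -1.0]]
force: [0.3, 0.3, -0.3]
opening: 0.988
grasp_force: 0.0
t 42.35 p [0.5562 0.2791 0.1668] F [ 0.3  0.3 -0.3] open 86.0 g 0.0 j [ 16.  34.  86.  -0.  60. 102.]
xyz [-3.4, -116.3, 26.7] rot [0.001, 0.0, -0.0] |d| 119 deg 0.1
```

```bash
python3 -m handwheel '[{"xyz":[-1,-40,10],"delta_rot":[0,0,0],"hand":-1},{"xyz":[-2,-80,20],"delta_rot":[0,0,0],"hand":-1},{"xyz":[-3.5,-116,27],"delta_rot":[0,0,0],"hand":-1},{"xyz":[-3.5,-116,27],"delta_rot":[0,0,0],"hand":-1},{"xyz":[-3.5,-116,27],"delta_rot":[0,0,0],"hand":-1}]'
python3 - <<'E'
from h import *
st()
m=vision.camera_model("wrist");im=vision.capture("wrist")
print("exp px",project(m,np.array([.5447,.3949,.045])))
for k in blobs(im,"white",300):
    c,r=cv2.minEnclosingCircle(k);print(c,r,plane(m,c,.045)) if 20<r<80 else 0
go([.5447,.3949,.0365],down(4))
cv2.imwrite("pics/w8.png",im[:,:,::-1])
E
```

```text
time_s: 42.98
position: [0.5445, 0.3921, 0.1401]
tcp_rot: [[0.998, 0.07, 0.001], [0.07, -0.998, -0.002], [0.001, 0.002, -1.0]]
force: [0.3, -0.4, 0.9]
opening: 1.0
grasp_force: 0.0
t 42.98 p [0.5445 0.3921 0.1401] F [ 0.3 -0.4  0.9] open 87.0 g 0.0 j [ 26.  40.  79.  -0.  61. 112.]
exp px [321.53179432 243.20513926]
(209.0, 374.0) 25.710020065307617 [0.43560217 0.47309463 0.045     ]
(322.0938720703125, 241.77537536621094) 45.20913314819336 [0.54574594 0.39458494 0.045     ]
(331.0, 58.0) 38.32763671875 [0.66144567 0.39716329 0.045     ]
(496.0, 1.5) 40.02821350097656 [0.69842911 0.3032583  0.045     ]
xyz [-0.1, -3.4, 104.1] rot [0.0015, -0.0013, -0.0006] |d| 104 deg 0.1
```

View pics/w8.png

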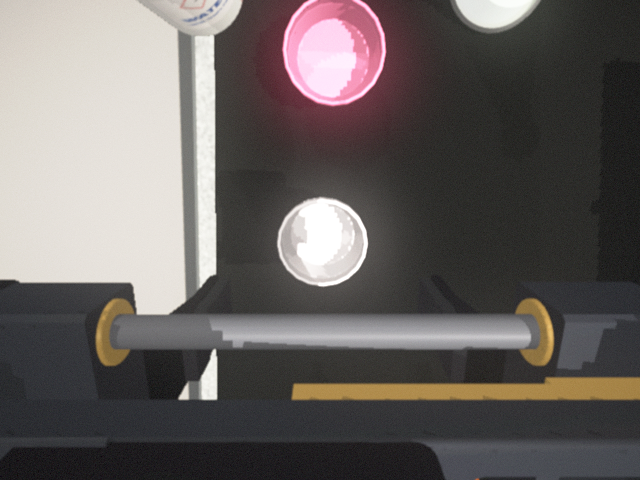

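The wrist view shows the white cup rim at (322,242), as expected. The pink decoy at (334,50) is clear. Grip.

```bash
python3 -m handwheel '[{"xyz":[0.5,-3,30],"delta_rot":[0,0,0],"hand":-1},{"xyz":[0.5,-3,60],"delta_rot":[0,0,0],"hand":-1},{"xyz":[0.5,-3,85],"delta_rot":[0,0,0],"hand":-1},{"xyz":[0.5,-3,104],"delta_rot":[0,0,0],"hand":-1},{"xyz":[0.5,-3,104],"delta_rot":[0,0,0],"hand":-1}]'
python3 -m handwheel '[{"xyz":[0,0,0],"delta_rot":[0,0,0],"hand":0},{"xyz":[0,0,0],"delta_rot":[0,0,0],"hand":1},{"xyz":[0,0,0],"delta_rot":[0,0,0],"hand":1},{"xyz":[0,0,0],"delta_rot":[0,0,0],"hand":1},{"xyz":[0,0,0],"delta_rot":[0,0,0],"hand":1}]'
python3 -c "
from h import *
st()"
python3 -m handwheel '[{"xyz":[0,0,-40],"delta_rot":[0,0,0],"hand":1},{"xyz":[0,0,-90],"delta_rot":[0,0,0],"hand":1},{"xyz":[0,0,-150],"delta_rot":[0,0,0],"hand":1},{"xyz":[0,0,-150],"delta_rot":[0,0,0],"hand":1},{"xyz":[0,0,-150],"delta_rot":[0,0,0],"hand":1}]'
python3 -c "
from h import *
st();deck(-91,-70,140,A0)"
```

```text
time_s: 43.65
position: [0.5449, 0.3943, 0.0359]
tcp_rot: [[0.998, 0.068, -0.0], [0.068, -0.998, -0.002], [-0.0, 0.002, -1.0]]
force: [-0.3, -0.2, -0.1]
opening: 1.0
grasp_force: 0.0
time_s: 44.28
position: [0.546, 0.3959, 0.0383]
tcp_rot: [[0.998, 0.07, 0.004], [0.07, -0.998, 0.0], [0.004, 0.0, -1.0]]
force: [0.0, -1.0, 4.9]
opening: 0.711
grasp_force: 30.0
t 44.27 p [0.546  0.3959 0.0383] F [ 0.  -1.   4.9] open 61.9 g 30.0 j [ 27.  47.  82.  -0.  51. 113.]
time_s: 44.9
position: [0.5443, 0.3954, 0.1868]
tcp_rot: [[0.998, 0.07, 0.001], [0.07, -0.998, -0.001], [0.001, 0.001, -1.0]]
force: [-0.4, -1.0, -0.7]
opening: 0.706
grasp_force: 30.0
t 44.9 p [0.5443 0.3954 0.1868] F [-0.4 -1.  -0.7] open 61.4 g 30.0 j [ 27.  37.  77.  -0.  66. 113.]
xyz [-132.6, 483.9, 21.5] rot [0.0007, 0.278, 0.001] |d| 502 deg 15.9
```

```bash
python3 -m handwheel '[{"xyz":[-20,50,0],"delta_rot":[0,0.03,0],"hand":1},{"xyz":[-40,105,0],"delta_rot":[0,0.08,0],"hand":1},{"xyz":[-60,165,0],"delta_rot":[0,0.13,0],"hand":1},{"xyz":[-80,220,2],"delta_rot":[0,0.18,0],"hand":1},{"xyz":[-95,275,5],"delta_rot":[0,0.22,0],"hand":1}]'
python3 -c "
from h import *
st();deck(-91,-70,140,A0)"
```

```text
time_s: 45.52
position: [0.4665, 0.1134, 0.1803]
tcp_rot: [[0.974, 0.07, 0.217], [0.069, -0.998, 0.015], [0.217, 0.001, -0.976]]
force: [1.5, -0.6, -0.6]
opening: 0.71
grasp_force: 30.0
t 45.52 p [0.4665 0.1134 0.1803] F [ 1.5 -0.6 -0.6] open 61.8 g 30.0 j [ -0.  20. 114.   2.  33.  84.]
xyz [-37.8, 207.9, 6.8] rot [0.0001, 0.0605, 0.0016] |d| 211 deg 3.5
```

```bash
python3 -m handwheel '[{"xyz":[-9,50,0],"delta_rot":[0,0.02,0],"hand":1},{"xyz":[-19,105,2],"delta_rot":[0,0.04,0],"hand":1},{"xyz":[-29,160,4],"delta_rot":[0,0.06,0],"hand":1},{"xyz":[-38,208,7],"delta_rot":[0,0.06,0.001],"hand":1},{"xyz":[-38,208,7],"delta_rot":[0,0.06,0.001],"hand":1}]'
python3 -m handwheel '[{"xyz":[0,0,0],"delta_rot":[0,0,0],"hand":1},{"xyz":[0,0,0],"delta_rot":[0,0,0],"hand":1},{"xyz":[0,0,0],"delta_rot":[0,0,0],"hand":1},{"xyz":[0,0,0],"delta_rot":[0,0,0],"hand":1},{"xyz":[0,0,0],"delta_rot":[0,0,0],"hand":1}]'
python3 -c "
from h import *
st();deck(-91,-70,82,A0)"
```

```text
time_s: 46.15
position: [0.4478, -0.0985, 0.1654]
tcp_rot: [[0.959, 0.061, 0.276], [0.059, -0.998, 0.018], [0.277, -0.001, -0.961]]
force: [0.5, 0.2, -0.0]
opening: 0.709
grasp_force: 30.0
time_s: 46.78
position: [0.4487, -0.0948, 0.1673]
tcp_rot: [[0.958, 0.07, 0.279], [0.067, -0.998, 0.019], [0.279, 0.0, -0.96]]
force: [-0.1, -0.3, -1.0]
opening: 0.711
grasp_force: 30.0
t 46.77 p [ 0.4487 -0.0948  0.1673] F [-0.1 -0.3 -1. ] open 61.8 g 30.0 j [-32.  20. 120.  21.  28.  36.]
xyz [-3.6, 1.6, 58.9] rot [0.0001, -0.0037, 0.0009] |d| 59 deg 0.2
```

```bash
python3 -m handwheel '[{"xyz":[-2.5,1,20],"delta_rot":[0,-0.003,0],"hand":1},{"xyz":[-2.5,1,35],"delta_rot":[0,-0.003,0],"hand":1},{"xyz":[-2.5,1,48],"delta_rot":[0,-0.003,0],"hand":1},{"xyz":[-2.5,1,56],"delta_rot":[0,-0.003,0],"hand":1},{"xyz":[-2.5,1,58],"delta_rot":[0,-0.003,0],"hand":1}]'
python3 -m handwheel '[{"xyz":[0,0,1],"delta_rot":[0,0,0],"hand":1},{"xyz":[0,0,2],"delta_rot":[0,0,0],"hand":1},{"xyz":[0,0,3],"delta_rot":[0,0,0],"hand":1},{"xyz":[0,0,3],"delta_rot":[0,0,0],"hand":1},{"xyz":[0,0,3],"delta_rot":[0,0,0],"hand":1}]'
python3 -c "
from h import *
st();deck(-91,-70,75.5,A0)"
```

```text
time_s: 47.4
position: [0.4624, -0.0951, 0.1103]
tcp_rot: [[0.959, 0.069, 0.275], [0.066, -0.998, 0.019], [0.276, -0.0, -0.961]]
force: [-1.2, 0.2, 0.0]
opening: 0.708
grasp_force: 30.0
time_s: 48.02
position: [0.4633, -0.0953, 0.1079]
tcp_rot: [[0.959, 0.069, 0.276], [0.066, -0.998, 0.019], [0.276, 0.0, -0.961]]
force: [-0.5, 1.4, -1.1]
opening: 0.71
grasp_force: 30.0
t 48.02 p [ 0.4633 -0.0953  0.1079] F [-0.5  1.4 -1.1] open 61.8 g 30.0 j [-31.  29. 121.  29.  19.  28.]
xyz [-0.9, 0.1, 4.4] rot [0.0003, -0.0006, -0.0002] |d| 4 deg 0.0
```

```bash
python3 -m handwheel '[{"xyz":[-0.5,0,1],"delta_rot":[0,0,0],"hand":1},{"xyz":[-0.5,0,2],"delta_rot":[0,0,0],"hand":1},{"xyz":[-0.5,0,3],"delta_rot":[0,0,0],"hand":1},{"xyz":[-0.5,0,3.5],"delta_rot":[0,0,0],"hand":1},{"xyz":[-0.5,0,3.5],"delta_rot":[0,0,0],"hand":1}]'
python3 -m handwheel '[{"xyz":[0,0,0.5],"delta_rot":[0,0,0],"hand":1},{"xyz":[0,0,1],"delta_rot":[0,0,0],"hand":1},{"xyz":[0,0,1.5],"delta_rot":[0,0,0],"hand":1},{"xyz":[0,0,1.5],"delta_rot":[0,0,0],"hand":1},{"xyz":[0,0,1.5],"delta_rot":[0,0,0],"hand":1}]'
python3 -c "
from h import *
st();deck(-91,-70,75.5,A0)"
```

```text
time_s: 48.65
position: [0.4637, -0.0952, 0.1044]
tcp_rot: [[0.959, 0.069, 0.275], [0.066, -0.998, 0.019], [0.276, 0.0, -0.961]]
force: [-0.6, -1.2, 0.2]
opening: 0.708
grasp_force: 30.0
time_s: 49.28
position: [0.4637, -0.0953, 0.104]
tcp_rot: [[0.959, 0.069, 0.277], [0.066, -0.998, 0.018], [0.277, 0.001, -0.961]]
force: [-6.8, -1.3, 14.8]
opening: 0.708
grasp_force: 30.0
t 49.27 p [ 0.4637 -0.0953  0.104 ] F [-6.8 -1.3 14.8] open 61.6 g 30.0 j [-31.  29. 122.  30.  18.  27.]
xyz [-0.3, 0.1, 0.5] rot [0.0013, -0.0016, 0.0002] |d| 1 deg 0.1
```

Contact at the expected height (76 vs 75.5 mm). Release, retreat and verify.

```bash
python3 -m handwheel '[{"xyz":[0,0,-1],"delta_rot":[0,0,0],"hand":1},{"xyz":[0,0,-1],"delta_rot":[0,0,0],"hand":0.2},{"xyz":[0,0,-1],"delta_rot":[0,0,0],"hand":-0.3},{"xyz":[0,0,-1],"delta_rot":[0,0,0],"hand":-1},{"xyz":[0,0,-1],"delta_rot":[0,0,0],"hand":-1}]'
python3 -m handwheel '[{"xyz":[0,0,-20],"delta_rot":[0,0,0],"hand":-1},{"xyz":[0,0,-50],"delta_rot":[0,0,0],"hand":-1},{"xyz":[0,0,-90],"delta_rot":[0,0,0],"hand":-1},{"xyz":[0,0,-90],"delta_rot":[0,0,0],"hand":-1},{"xyz":[0,0,-90],"delta_rot":[0,0,0],"hand":-1}]'
python3 -m handwheel '[{"xyz":[0,50,-10],"delta_rot":[0,0,0],"hand":-1},{"xyz":[0,110,-10],"delta_rot":[0,0,0],"hand":-1},{"xyz":[0,170,-10],"delta_rot":[0,0,0],"hand":-1},{"xyz":[0,230,-10],"delta_rot":[0,0,0],"hand":-1},{"xyz":[0,290,-10],"delta_rot":[0,0,0],"hand":-1}]'
python3 - <<'E'
from h import *
st();plates("top",None,150)
im=vision.capture("top");a=cv2.resize(im[130:300,230:450],None,fx=2.35,fy=2.35)
im=vision.capture("scene");b=cv2.resize(im[190:320,250:420],None,fx=1.65,fy=3.073);b=cv2.resize(im[190:320,250:420],(280,400))
cv2.imwrite("pics/f1.png",np.hstack([a[:399],b[:a.shape[0]][:399]])[:,:,::-1])
for h in(45,64,83):print(project(m_,DO+DR@np.array([-91,-70,h])/1000))
E
```

```text
time_s: 49.9
position: [0.4641, -0.0952, 0.1037]
tcp_rot: [[0.959, 0.069, 0.275], [0.066, -0.998, 0.019], [0.276, 0.0, -0.961]]
force: [-0.9, 0.3, 0.4]
opening: 0.851
grasp_force: 0.0
time_s: 50.52
position: [0.4391, -0.0967, 0.1901]
tcp_rot: [[0.959, 0.069, 0.275], [0.066, -0.998, 0.019], [0.276, -0.0, -0.961]]
force: [-0.1, 0.4, -0.0]
opening: 0.995
grasp_force: 0.0
time_s: 51.15
position: [0.456, -0.3878, 0.1978]
tcp_rot: [[0.959, 0.068, 0.274], [0.065, -0.998, 0.022], [0.275, -0.003, -0.962]]
force: [1.5, 0.0, -0.1]
opening: 0.995
grasp_force: 0.0
t 51.15 p [ 0.456  -0.3878  0.1978] F [ 1.5  0.  -0.1] open 86.6 g 0.0 j [-58.  27.  96.  19.  50.  17.]
green [282. 196.] deck c [67.1 88.2] L [58.  72.6] ang -0.4
green [314. 193.] deck c [67.2  1.9] L [57.6 72.6] ang 0.1
green [343. 190.] deck c [ 67.4 -76.8] L [57.4 72.9] ang 0.2
yellow [281. 197.] deck c [66.8 87.4] L [14.5 42.7] ang -0.1
yellow [314. 194.] deck c [66.8  1.6] L [14.5 42.5] ang 0.5
yellow [344. 191.] deck c [ 67.3 -76.9] L [14.7 43.1] ang 1.7
[346.45514884 250.86079105]
[347.03175628 252.28967553]
[347.62420175 253.75780805]
```

View pics/f1.png

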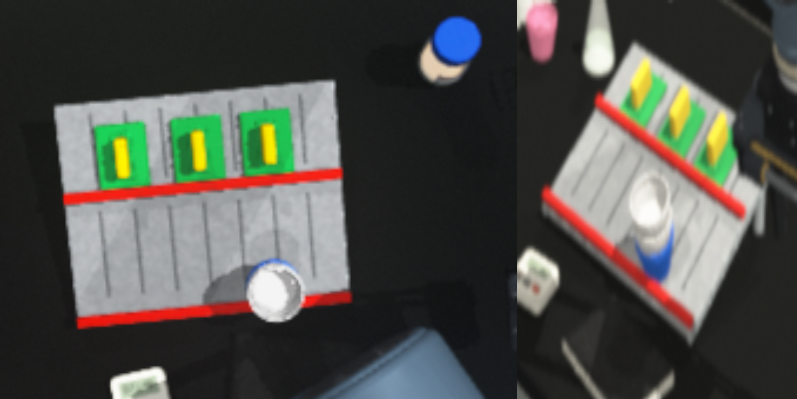

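Everything is in place. The three covers are at deck x ≈ 67 mm, within 2° of square. The top white rim is at (347.4,253.4) against (347.6,253.8) expected, so the stack is straight. The flask and bottle are untouched. Handing in.

```bash
python3 -m handwheel '[{"xyz":[0,0,0],"delta_rot":[0,0,0],"hand":-1},{"xyz":[0,0,0],"delta_rot":[0,0,0],"hand":-1},{"xyz":[0,0,0],"delta_rot":[0,0,0],"hand":-1},{"xyz":[0,0,0],"delta_rot":[0,0,0],"hand":-1},{"xyz":[0,0,0],"delta_rot":[0,0,0],"hand":-1}]' >/dev/null
python3 -c "
from h import *
from rig import workorder
plates('top',None,150);print(workorder.hand_in())"
```

```text
green [282. 196.] deck c [67.1 88.2] L [58.  72.6] ang -0.4
green [314. 193.] deck c [67.1  1.9] L [57.9 72.4] ang -0.3
green [343. 190.] deck c [ 67.4 -76.8] L [57.4 72.9] ang 0.2
yellow [281. 197.] deck c [66.8 87.4] L [14.5 42.7] ang -0.1
yellow [314. 194.] deck c [66.8  1.6] L [14.5 42.5] ang 0.5
yellow [344. 191.] deck c [ 67.3 -76.9] L [14.7 43.1] ang 1.7
the job is handed in; nothing more can be done
None
```

The job is handed in (no verdict came back): in the last images all three green covers lay flat, rib up and square against the upper cleat, the blue cup stood against the lower cleat with both white cups nested straight in it, and the flask and bottle were never touched.

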